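# Clip the restroom key back on its eye

### The arm

A 7-joint arm with a two-finger parallel gripper is mounted at the origin on the work surface. World frame = base frame: x ahead of the robot, y to its left, z up, the work surface at z = 0. Lengths are in m, angles in rad, forces in N, time in s.
With the tool pointing down it reaches from about 0.4 to 0.85 m from the base axis. Payload 10.4 kg.
Tool frame: the origin (TCP) lies on the front face of the gripper's body, between the roots of the fingers; the fingertips stand 73 mm ahead of it and the grasp point (between the pads) lies 54 mm ahead of it; x points along the fingers, y is the direction in which the jaws open and shut, and the axes are right-handed (so a half turn about x gives the same grasp; the last joint's range is limited). The gripper opens to 85 mm and grips with 20 to 120 N. Pads are 22 mm wide; open, the fingers measure 114 mm over their backs; the gripper's body (76 mm by 85 mm) begins 54 mm behind the grasp point. The pads swing forward as they close: fully open they stand 13 mm farther back than shut.
Start: joints at [1.233, 0.332, -0.065, 1.46, 0.022, 1.35, -0.088], TCP at [0.194, -0.594, 0.304] pointing down, gripper open.
Joint ranges: [-2.6, 2.6], [-0.5, 2.12], [-1.47, 1.34], [0.16, 2.42], [-1.27, 4.41], [0.06, 2.06], [-2.6, 2.6]. Speed limits (rad/s): [2.22, 2.22, 2.79, 2.79, 3.14, 3.14, 3.14].

### API

Orientations are given as a unit quaternion [x, y, z, w].
In Python, from workcell import manip gives the robot as it stands. The module is installed in compiled form; this text tells all that it offers.
- The arm moves only by the tool arm_command, never from a script. Its argument "moves" is a list that holds one entry, the list of rows, each a list of 5 numbers: the closure, from 0 (fully open) to 1 (shut), then the shift along the tool's x, y, z in units of 25 mm (1.0 is 25 mm), then the turn about the tool's x in degrees. A call has 1 to 12 rows; each row shifts and turns the commanded pose from where the row before left it, along the tool's axes as they then stand; what a row does not reach is not made up. A row lasts 1/12 s, in which the tool goes at most 41.7 mm and 7.16 degrees, less where a joint would pass 70% of its speed; a pose out of reach is approached as far as the arm can. A call is refused whole if a number of a shift passes 1 or a number of a turn 7.16, either way. A call with a gripper value outside its range is refused whole. The fingers move at their own pace and stop on an object; "force" is the grip in N (left out, the last holds). Time passes only in rows, so rows that do not move let the fingers close. It gives the time, the measured TCP pose, the force and the opening at its end, in the units of the state.
- manip.get_obs(): the state, without advancing time (a new reading comes with each control period).
- manip.camera(name): name is "scene" or "top"; returns the picture (480x640x3 uint8, red, green, blue); there is no depth.
- manip.camera_info(name): a dict with "vfov" (degrees; the focal length in pixels is half the picture's height over the tangent of half this angle, whatever the lens; pixels are square), "cx", "cy" (the principal point, pixels), "pose" (4x4, takes a point from camera to world coordinates). Camera axes: x right, y down, z forward; pixel columns grow to the right and rows downward; lengths in m; the calibration is good to about 2 mm. A picture is of the moment at which its call begins. camera_info takes no time and is no camera call.
- manip.hand_in(): hands the job in, once; it reports no verdict.
Trained networks look in the newest picture that a camera, given by its name, has taken for a name from the list of things; names that differ only in an ending like _2 or _b are one class to them, and where a whole thing is asked for, a point or a joint stands for the part that bears it (a point fixed in the world has none). Each returns a list of dicts, best first, with "confidence" (0 to 1); they miss things now and then, are a little off and sometimes report something else, mostly with a low value. They report only what shows in the picture. A call takes as long as a camera call. They do not tell look-alikes from the thing itself.
- manip.regions_of(query, camera): "mask" (480x640 bool, what is visible of it) and "rect" ([left, top, right, bottom] in pixels, round what is visible of it).
- manip.pinpoint(query, camera): "pixel" ([row, column] in pixels: a listed point, or the origin of a listed thing).
The state is a dict: "clock": time; "joint_pos": joint angles; "joint_velocities": joint speeds; "tau": joint torques, N m; "position": TCP position; "ee_rot": TCP orientation; "ft_force": force on the tool from outside, world axes, zero at the start; "torque": the same for the moment, N m; "grip_width": opening from 0.0 (shut) to 1.0 (fully open).
Only numpy, scipy, OpenCV 4.12 (cv2) and the standard library are available. Lean on these libraries where they do the work, as an engineer would, in place of code of your own. Each camera call takes 0.05 s, during which the arm holds its last target.

### The job

Put the green restroom key back on the key rail: take it by its green paddle and push the sprung gate of its snap hook against the ring of the eye bolt with the green disc until the ring is inside and the gate has snapped shut. Then tug the hook straight back from the rail with about 10 N for half a second, to prove that the shut gate holds, and let go, leaving the key hanging there by itself with no more than a gentle sway. Never load the eye bolt with more than 16 N, and leave the other things on the counter where they are.

Things in the scene. Friction and masses are not known exactly. Their poses are not given: they have to be found in the camera images.
- fob: The key to hang, lying flat, 115-180 g, 144 mm long: green plastic paddle with a brass key on it and a steel snap hook moulded rigidly into one end. Origin on the underside below the grip point; x runs along the paddle to the hook, y across towards the gate side, z up. In mm of these axes the paddle spans x -50..20, y -17..17, z 0..14; the hook x 20..94, y -21..21, z 0..8.
- fob_grip (a point): The point to grip the green paddle (34 wide across y, 14 thick): mid-thickness on its centre line, 20 mm from the hook end, at (0, 0, 7) mm of the key's axes, same axes.
- hook_loop (a point): Middle of the hook's loop, at (70, 0, 4) mm of the key's axes, same axes. The loop is 8 mm round bar centred at z = 4: spine along y = -17 (inner face y = -13) from x = 30 to 74, then the round crown, inner face at x = 86, outer at 94, ending in the nose.
- hook_mouth (a point): The spot of the shut gate to press on the ring: (67, 17, 4) mm of the key's axes, 3 mm short of the gate's tip; same axes, +y points out of the hook. The rounded tip of the 8 mm nose is at x = 72, y = 17. Outer face of the gate y = 19.5, inner face 14.5. Hitting the nose is rigid; a ring met under x = 60 only jams the gate on the spine.
- gate (a joint): The hook's gate, a flat steel bar 38 long, 5 thick, 6 high, hinged at x = 32, y = 17 mm of the key. 0 = shut (it cannot open outwards), up to 0.8 rad swung into the loop; a spring shuts it (pressed at the tip 1.5 N at first, about 4.5 N at 0.65 rad). The ring passes only by its tip, 15 to 25 mm in; drawing the hook so that the ring moves to the crown frees the gate to snap to 0.
- eye_green: Steel eye bolt with a green disc behind it and a green patch on the rail above it: level, 200 mm above the counter, left or right of the yellow one. Origin on the rail's front face at the shank; x into the rail, away from the robot, y along the rail, z up. Its ring (6 mm bar, 38 inside, 50 outside) stands upright in the x-z plane. Locked fast; it does not give.
- eye_green_bar (a point): Nominal place of the ring's front bar (the vertical part of the ring nearest the robot), 74 mm in front of the rail's face; axes as the eye's. Each bolt is set to its own depth: the real bar may be up to 7 mm nearer the rail or the robot, to be felt. Key level, its y along the eye's x (gate to the rail): the bar enters by the gate, the paddle points to the eye's +y.
- eye_yellow: The same eye bolt with a yellow disc, about 220 mm along the rail, with a yellow key like the green one hanging on it down to 45 mm above the counter (fixed). Not to be used.
- rail: The aluminium key rail: a bar 12 thick, 460 long, 40 high, its middle 200 mm above the counter (top 220), on two posts. Fixed. Origin on the counter below its middle, y along it, x away from the robot.
- spray: White and blue trigger spray bottle, 76 across, 225 tall, standing. Origin: centre of its base.
- wipes: White wipes canister, 90 across, 160 tall. Origin: centre of its base.
- brush: Grey hand brush with black bristles, 245 long, 45 high, lying bristles down along its x, handle to -x. Origin: under its middle.
- wedge: Yellow rubber door wedge, 120 x 40 x 32. Origin: centre of its underside.
- towel: Paper towel roll standing, 116 across, 200 tall. Origin: centre of its base.
- spare_tag: Red key paddle without a hook, 70 x 34 x 14, lying. Origin: underside, 15 mm from its middle.
- screwdriver: Small screwdriver lying on the counter, about 200 long along its x. Origin: under its middle.
Things that resemble listed ones, but are neither listed nor needed, are in the scene too. What is meant by the fob is not purple, and is the larger of those in its own colour.

How it is judged:
By the outcome, as a careful person would: the job done as asked, in the order asked, and still so for the second after the job is handed in, with the robot touching nothing.
It also fails if it takes over 70 s, if anything falls off the work surface, if the arm or the gripper's body presses on something with over 40 N, if the wrist force passes 120 N, or if a joint passes its speed limit or range.

## Working session

There is one attempt and no reset: what is moved stays moved. The work goes in short steps, Python scripts to look and compute and a tool call to move; the robot and the scene stay as the last step left them, time stands still between calls to the robot, and variables do not carry over. Pictures are saved under pics/ and viewed, and the job is handed in when it is done.

Besides the shell and the picture viewer there is one more tool, called after "Request:" in YAML: its name, and indented under it one key for each argument. arm_command: Moves the arm, as the interface text tells. Its arguments: {"type":"object","properties":{"moves":{"type":"array","items":{"type":"array","items":{"type":"array","items":{"type":"number"}}}},"force":{"type":"number"}},"required":["moves"]}

```bash
mkdir -p pics; cat > h.py <<'E'
import numpy as np, cv2
from workcell import manip
def snap(n,f):
    im=manip.camera(n); cv2.imwrite('pics/'+f,im[:,:,::-1]); return im
def K(n):
    c=manip.camera_info(n); f=240/np.tan(np.radians(c['vfov'])/2); return f,c['cx'],c['cy'],np.array(c['pose'])
def ray(n,row,col):
    f,cx,cy,T=K(n); d=T[:3,:3]@np.array([(col-cx)/f,(row-cy)/f,1]); return T[:3,3],d
def onz(n,row,col,z):
    o,d=ray(n,row,col); return o+d*(z-o[2])/d[2]
def proj(n,p):
    f,cx,cy,T=K(n); q=T[:3,:3].T@(np.array(p)-T[:3,3]); return np.array([cy+f*q[1]/q[2],cx+f*q[0]/q[2]])
def tri(a,b):
    (o1,d1),(o2,d2)=ray(*a),ray(*b); A=np.stack([d1,-d2],1); s=np.linalg.lstsq(A,o2-o1,rcond=None)[0]
    p,q=o1+d1*s[0],o2+d2*s[1]; return (p+q)/2,np.linalg.norm(p-q)
E
python3 - <<'E'
from h import *
for n in('scene','top'):
    snap(n,n+'0.png'); print(n,K(n))
    for q in('fob','fob_grip','hook_mouth','hook_loop','eye_green','eye_green_bar','eye_yellow','rail'):
        print(q,[(np.round(r['pixel'],1),round(r['confidence'],2)) for r in manip.pinpoint(q,n)])
o=manip.get_obs();print(o)
E
```

```text
scene (np.float64(441.43730153642775), 324.78012754317587, 243.02863039225684, array([[ 0.11624625,  0.75809065, -0.64170505,  1.18900075],
       [ 0.99304715, -0.07664351,  0.08934834, -0.11694532],
       [ 0.01855162, -0.64762979, -0.76172928,  0.94883507],
       [ 0.        ,  0.        ,  0.        ,  1.        ]]))
fob [(array([253.5, 342.8]), 0.8), (array([294. , 391.7]), 0.69), (array([237.7, 302.8]), 0.58)]
fob_grip [(array([251.6, 340.9]), 0.59), (array([236.6, 303.7]), 0.55), (array([290.9, 391.3]), 0.52)]
hook_mouth [(array([234.4, 339.1]), 0.87), (array([295.2, 364.9]), 0.8), (array([236.6, 286.9]), 0.54)]
hook_loop [(array([230.8, 282.5]), 0.66), (array([237.4, 347.1]), 0.58), (array([294.4, 363.5]), 0.52)]
eye_green []
eye_green_bar [(array([269.1, 304.3]), 0.7)]
eye_yellow [(array([299.3, 419.6]), 0.56)]
rail []
top (np.float64(606.8081628716604), 331.1364701031508, 236.18355658313556, array([[-2.63291056e-02, -9.79756166e-01,  1.98455619e-01,
         2.47942078e-01],
       [-9.99641396e-01,  2.67747440e-02, -4.38099732e-04,
        -9.82370707e-03],
       [-4.88
[... 810 characters left out ...]
9, 'joint_pos': array([ 1.23336753,  0.33218077, -0.06468771,  1.46008715,  0.02161119,
        1.34987847, -0.08850303]), 'joint_velocities': array([ 1.13244835e-04,  3.67410326e-04,  6.94545635e-04, -8.03679161e-04,
       -9.60914863e-04,  1.14533195e-03, -6.57421666e-06]), 'tau': array([-1.18235789e-04, -6.25224137e+01,  4.89510130e-02, -3.91835654e+01,
        1.66568183e-02,  1.62673205e-03,  1.14785433e-05]), 'position': array([ 0.19354845, -0.59430223,  0.30395566]), 'ee_rot': array([ 0.6983751 ,  0.11079767, -0.69835403,  0.11089522]), 'ft_force': array([ 0.59155722,  1.31342968, -0.39799652]), 'torque': array([ 0.01857003,  0.03960575, -0.0319008 ]), 'grip_width': 1.00125183078687}
```

View pics/scene0.png

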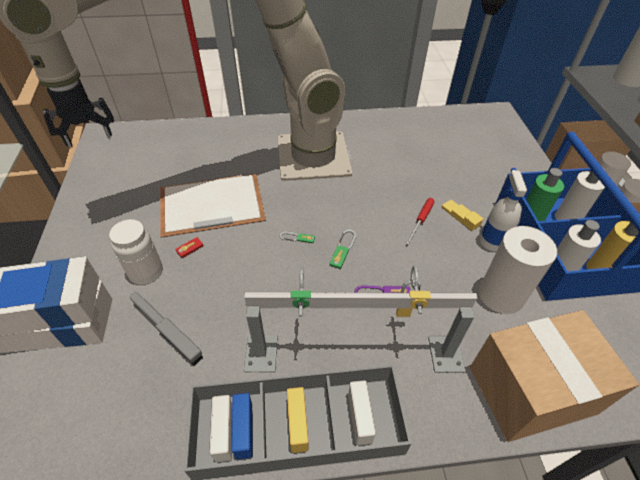

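View pics/top0.png

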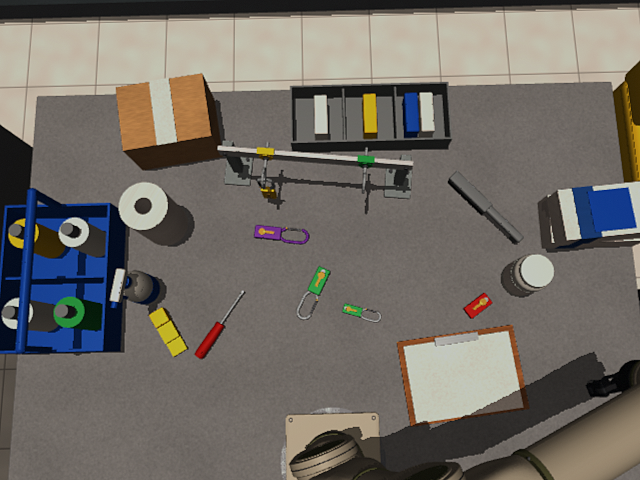

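```bash
python3 - <<'E'
from h import *
for n,(r0,r1,c0,c1),f in(('top',(255,330,275,375),'t'),('scene',(215,285,295,395),'s'),('top',(130,220,220,420),'rt'),('scene',(255,355,235,475),'rs')):
    im=cv2.imread(f'pics/{n}0.png')[r0:r1,c0:c1]; k=min(790//(c1-c0),590//(r1-r0)); cv2.imwrite(f'pics/z_{f}.png',cv2.resize(im,None,fx=k,fy=k,interpolation=cv2.INTER_CUBIC)); print(f,k)
E
```

```text
t 7
s 7
rt 3
rs 3
```

View pics/z_t.png

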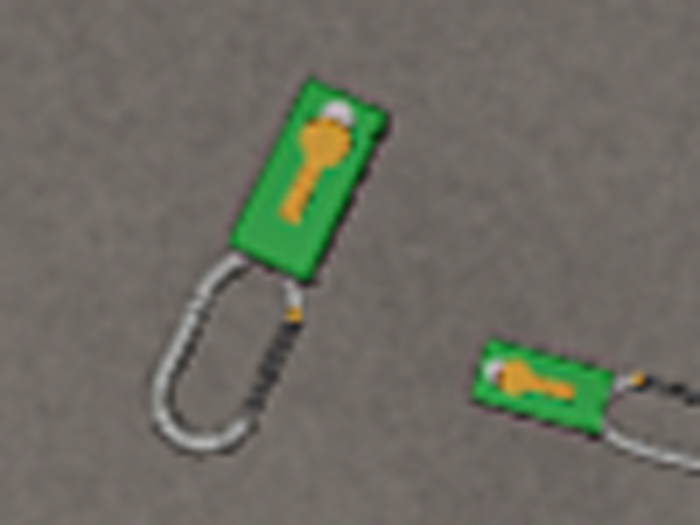

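View pics/z_s.png

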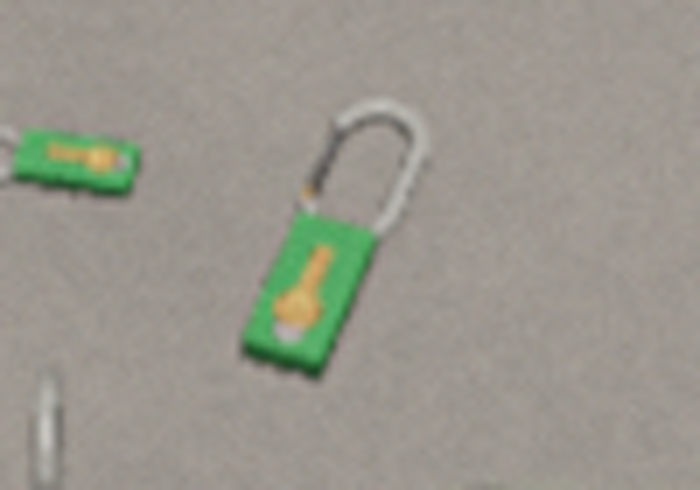

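View pics/z_rt.png

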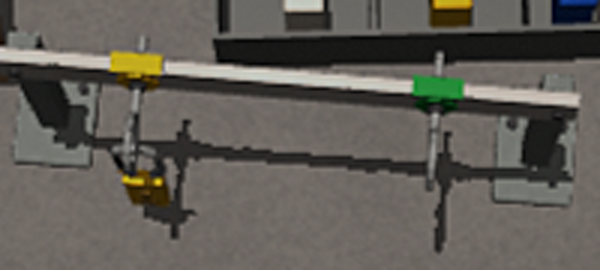

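View pics/z_rs.png

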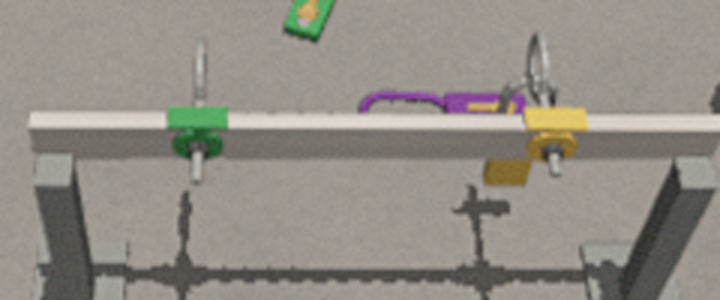

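```bash
python3 - <<'E'
from h import *
p=lambda *a:print(*[np.round(x,4) if not isinstance(x,str) else x for x in a])
p('bar tri',*tri(('scene',269.1,304.3),('top',192.7,368.2)))
p('bar top z.2',onz('top',192.7,368.2,.2),'eye',onz('top',164.9,366.1,.2),'eyeY',onz('top',156.7,266.8,.2))
# rail top front edge via scene/top bright line: corners top face z=.22 
for n in('top','scene'):
    im=cv2.imread(f'pics/{n}0.png'); hsv=cv2.cvtColor(im,cv2.COLOR_BGR2HSV)
    for nm,lo,hi in(('g',(50,100,60),(80,255,255)),('y',(20,120,100),(32,255,255))):
        m=cv2.inRange(hsv,lo,hi); k,l,s,c=cv2.connectedComponentsWithStats(m)
        for i in range(1,k):
            if s[i,4]>40: print(n,nm,s[i],np.round(c[i],1))
    g=cv2.inRange(hsv,(50,100,60),(80,255,255)); g=cv2.morphologyEx(g,cv2.MORPH_CLOSE,np.ones((7,7)))
    k,l,s,c=cv2.connectedComponentsWithStats(g)
    for i in range(1,k):
        if s[i,4]>150:
            box=cv2.boxPoints(cv2.minAreaRect(np.argwhere(l==i)[:,::-1].astype(np.float32)))
            print(n,'box',np.round(box,1).tolist(), [np.round(onz(n,b[1],b[0],.014)[:2],4).tolist() for b in box])
for n,gp,hm,hl in(('top',(285.4,316.6),(310.7,308.3),(310.5,303.1)),('scene',(251.6,340.9),(234.4,339.1),(237.4,347.1))):
    p(n,onz(n,*gp,.007),onz(n,*hm,.004),onz(n,*hl,.004))
E
```

```text
bar tri [ 0.6268 -0.0902  0.203 ] 0.0188
bar top z.2 [ 0.6267 -0.0998  0.2   ] eye [ 0.6947 -0.0974  0.2   ] eyeY [0.7215 0.1368 0.2   ]
top g [357 155  18   9 117] [365.6 158.9]
top g [308 266  22  29 260] [317.9 281.5]
top g [ 53 297  32  31 533] [ 70.3 312.1]
top g [342 303  20  14 126] [352.9 310.1]
top y [623  82  17  99 637] [633.  135.2]
top y [363  93  14  40 513] [369.5 112.9]
top y [256 147  18   9 127] [264.9 150.8]
top y [ 14 218  11   9  57] [ 20.5 222. ]
top y [ 34 224   5  18  55] [ 36.1 232.4]
top y [  8 233  16  16 138] [ 15.5 241. ]
top y [149 307  38  50 797] [167.4 331.5]
top box [[306.79998779296875, 289.3999938964844], [318.79998779296875, 265.3999938964844], [330.3999938964844, 271.20001220703125], [318.3999938964844, 295.20001220703125]] [[0.4252, 0.0557], [0.4867, 0.0235], [0.4707, -0.0062], [0.4095, 0.0262]]
top box [[53.0, 297.0], [84.0, 297.0], [84.0, 327.0], [53.0, 327.0]] [[0.4231, 0.7083], [0.421, 0.6285], [0.3445, 0.6244], [0.3466, 0.7034]]
top box [[341.6000061035156, 311.5], [344.1000061035156, 302.70001220703125], [362.29998779296875, 307.8999938964
[... 567 characters left out ...]
5, 168.39999389648438], [566.0999755859375, 183.39999389648438], [542.2000122070312, 222.0]] [[0.3182, 0.5905], [0.1531, 0.7419], [0.231, 0.7875], [0.3851, 0.637]]
scene box [[329.1000061035156, 264.20001220703125], [337.70001220703125, 244.0], [348.3999938964844, 248.60000610351562], [339.79998779296875, 268.79998779296875]] [[0.4763, -0.0045], [0.4087, 0.028], [0.4281, 0.0552], [0.4945, 0.0219]]
scene box [[291.0, 291.0], [310.0, 291.0], [310.0, 306.0], [291.0, 306.0]] [[0.5517, -0.1113], [0.5567, -0.0633], [0.6012, -0.0675], [0.5963, -0.1143]]
top [0.4357 0.0305 0.007 ] [0.3714 0.0533 0.004 ] [0.3722 0.0666 0.004 ]
scene [0.4309 0.0342 0.007 ] [0.365  0.0384 0.004 ] [0.3786 0.0595 0.004 ]
```

```bash
python3 - <<'E'
from h import *
for n,g,y in(('top',(158.9,365.6),(150.8,264.9)),('scene',(296.9,300.2),(297.6,419.1))):
    a,b=onz(n,*g,.22),onz(n,*y,.22); d=b-a; print(n,a.round(4),b.round(4),np.linalg.norm(d).round(4),'yaw',np.degrees(np.arctan2(-d[0],d[1])).round(2))
# rail ends top view bright strip: fit line to bright pixels
for n,(r0,r1,c0,c1) in(('top',(140,170,215,415)),('scene',(288,312,240,480))):
    im=cv2.imread(f'pics/{n}0.png'); v=im[r0:r1,c0:c1].min(2).astype(float)
    pts=[]
    for c in range(c0,c1):
        col=v[:,c-c0]; m=col>165
        if 2<=m.sum()<14: pts.append((np.mean(np.argwhere(m))+r0,c,m.sum()))
    pts=np.array(pts); 
    W=np.array([onz(n,r,c,.22) for r,c,_ in pts]); k=np.polyfit(W[:,1],W[:,0],1)
    res=W[:,0]-np.polyval(k,W[:,1]); ok=abs(res)<.004; k=np.polyfit(W[ok,1],W[ok,0],1)
    print(n,len(pts),ok.sum(),'x=',k,'yaw',np.degrees(np.arctan(-k[0])).round(2),'y ends',W[ok,1].min(),W[ok,1].max(), 'width px',pts[ok,2].mean())
E
```

```text
top [ 0.7028 -0.0955  0.22  ] [0.7292 0.139  0.22  ] 0.236 yaw -6.42
scene [ 0.7079 -0.0956  0.22  ] [0.7339 0.1371 0.22  ] 0.2341 yaw -6.38
top 158 158 x= [0.11155486 0.71270686] yaw -6.37 y ends -0.20298188203826933 0.24883615640535206 width px 3.550632911392405
scene 195 190 x= [0.10943188 0.71303548] yaw -6.25 y ends -0.20283441036102998 0.25038677382133395 width px 5.126315789473685
```

```bash
python3 - <<'E'
from h import *
im=cv2.imread('pics/top0.png')[145:205,340:390]; cv2.imwrite('pics/r1.png',cv2.resize(im,None,fx=12,fy=12,interpolation=cv2.INTER_NEAREST)[:600])
im=cv2.imread('pics/scene0.png')[260:310,280:325]; cv2.imwrite('pics/r2.png',cv2.resize(im,None,fx=12,fy=12,interpolation=cv2.INTER_NEAREST)[:600])
C=np.array([.6962,-.0948,.2]);ex=np.array([.994,-.111,0])
for n in('top','scene'):
    for d in(0,.03,.049,.074,.077): print(n,d,proj(n,C-d*ex).round(1),proj(n,C-(.052)*ex+[0,0,.025]).round(1))
E
```

```text
top 0 [164.3 365. ] [182.4 363.8]
top 0.03 [176.5 364. ] [182.4 363.8]
top 0.049 [184.2 363.4] [182.4 363.8]
top 0.074 [194.5 362.6] [182.4 363.8]
top 0.077 [195.8 362.5] [182.4 363.8]
scene 0 [297.5 300.3] [269.4 300.8]
scene 0.03 [285.2 300.8] [269.4 300.8]
scene 0.049 [277.7 301.1] [269.4 300.8]
scene 0.074 [268.1 301.4] [269.4 300.8]
scene 0.077 [267.  301.5] [269.4 300.8]
```

View pics/r1.png

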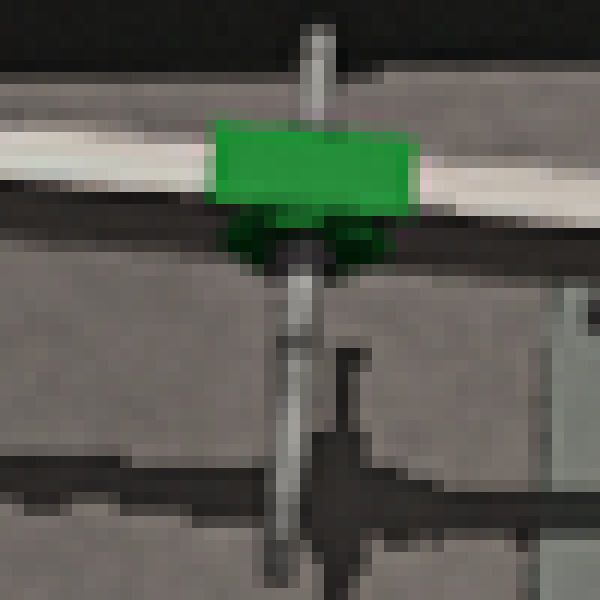

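View pics/r2.png

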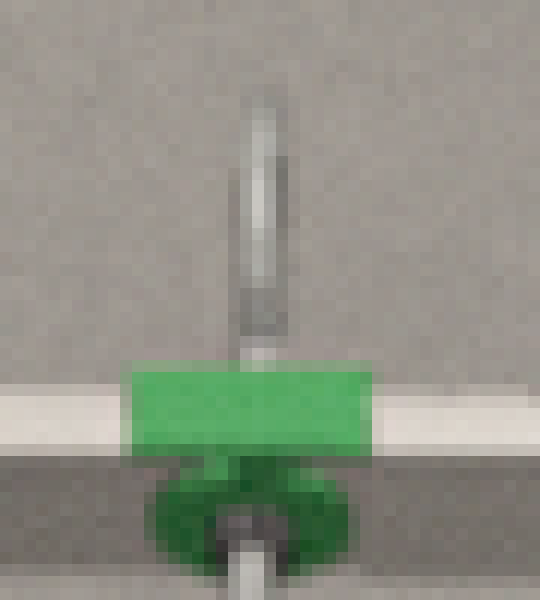

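```bash
cat >> h.py <<'E'
from scipy.spatial.transform import Rotation as R
def pose():
    o=manip.get_obs(); return o, np.array(o['position']), R.from_quat(o['ee_rot']).as_matrix()
ex=np.array([.9939,-.1106,0]); ey=np.array([.1106,.9939,0])
def yaw(v): return np.degrees(np.arctan2(v[1],v[0]))
def st():
    o,p,M=pose(); print('t',round(o['clock'],2),'p',p.round(4),'yaw ty',yaw(M[:,1]).round(2),'tx',M[:,0].round(3),'F',np.round(o['ft_force'],2),'T',np.round(o['torque'],2),'g',round(o['grip_width'],3),'q',np.round(o['joint_pos'],2)); return o,p,M
E
python3 - <<'E'
from h import *
o,p,M=st(); print(M.round(3)); print(manip.get_obs()['ft_force'])
E
```

```text
t 0.9 p [ 0.1935 -0.5943  0.304 ] yaw ty -71.96 tx [ 0. -0. -1.] F [ 0.59  1.31 -0.4 ] T [ 0.02  0.04 -0.03] g 1.001 q [ 1.23  0.33 -0.06  1.46  0.02  1.35 -0.09]
[[ 0.     0.31  -0.951]
 [-0.    -0.951 -0.31 ]
 [-1.     0.    -0.   ]]
[ 0.59155722  1.31342968 -0.39799652]
```

Request:
arm_command:
  moves:
    - [[0,0,-0.867,-0.708,0],[0,0,-0.867,-0.708,0],[0,0,-0.867,-0.708,0],[0,0,-0.867,-0.708,0],[0,0,-0.867,-0.708,0],[0,0,-0.867,-0.708,0],[0,0,-0.867,-0.708,0],[0,0,-0.867,-0.708,0],[0,0,-0.867,-0.708,0],[0,0,-0.867,-0.708,0],[0,0,-0.867,-0.708,0],[0,0,-0.867,-0.708,0]]

```text
clock: 1.9
position: [0.3152, -0.2799, 0.3041]
ee_rot: [0.698, 0.111, -0.698, 0.111]
ft_force: [0.2, 0.5, -0.3]
grip_width: 0.998
```

Request:
arm_command:
  moves:
    - [[0,0,-0.867,-0.708,0],[0,0,-0.867,-0.708,0],[0,0,-0.867,-0.708,0],[0,0,-0.867,-0.708,0],[0,0,-0.867,-0.708,0],[0,0,-0.867,-0.708,0],[0,0,-0.867,-0.708,0],[0,0,-0.867,-0.708,0],[0,0,-0.867,-0.708,0],[0,0,-0.867,-0.708,0],[0,0,-0.867,-0.708,0],[0,0,-0.867,-0.708,0]]

```text
clock: 2.9
position: [0.4366, 0.0333, 0.3042]
ee_rot: [0.699, 0.111, -0.698, 0.111]
ft_force: [0.0, -0.8, 0.5]
grip_width: 0.999
```

Request:
arm_command:
  moves:
    - [[0,0.9,0,0,6.5],[0,0.9,0,0,6.5],[0,0.9,0,0,6.5],[0,0.9,0,0,6.5],[0,0.9,0,0,6.5],[0,0.9,0,0,6.5],[0,0.6,0,0,6],[0,0,0,0,0],[0,0,0,0,0]]

```text
clock: 3.65
position: [0.4362, 0.032, 0.1539]
ee_rot: [-0.688, 0.163, 0.688, 0.164]
ft_force: [-0.2, -0.6, -0.3]
grip_width: 0.998
```

```bash
python3 - <<'E'
from h import *
st(); snap('top','top1.png'); snap('scene','scene1.png')
for n in('top','scene'):
    im=cv2.imread(f'pics/{n}1.png'); c=(317,285) if n=='top' else (340,250)
    cv2.imwrite(f'pics/c_{n}1.png',cv2.resize(im[c[1]-70:c[1]+70,c[0]-70:c[0]+70],None,fx=4,fy=4,interpolation=cv2.INTER_CUBIC))
E
```

```text
t 3.65 p [0.4362 0.032  0.1539] yaw ty -116.74 tx [-0.001  0.    -1.   ] F [-0.23 -0.65 -0.31] T [-0.01 -0.02 -0.  ] g 0.998 q [ 0.6   0.15 -0.81  2.07  0.13  0.98 -2.31]
```

View pics/c_top1.png

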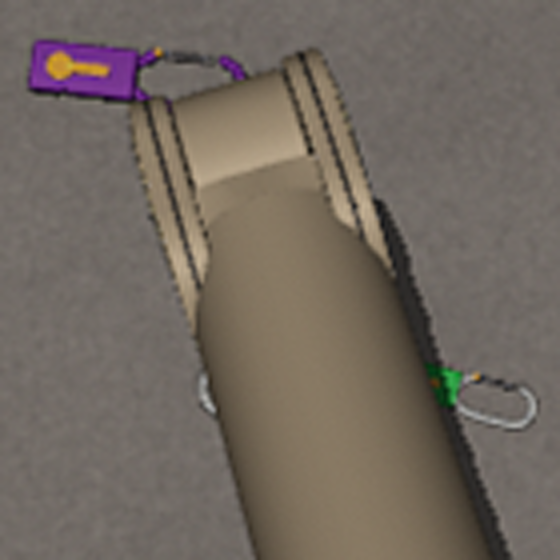

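View pics/c_scene1.png

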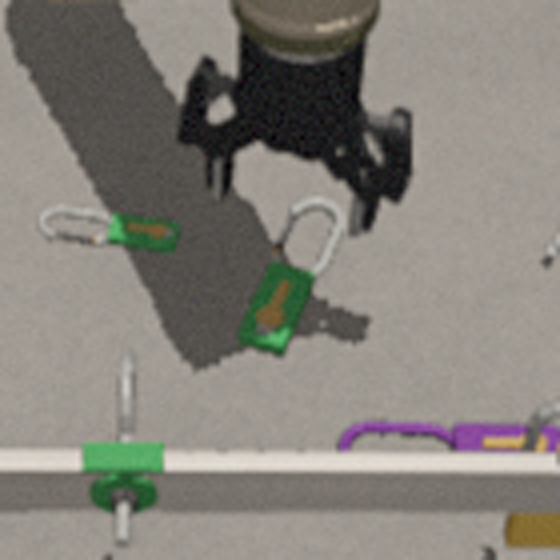

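Request:
arm_command:
  moves:
    - [[0.3,0.7,0,0,0],[0.3,0.7,0,0,0],[0.3,0.7,0,0,0],[0.3,0.6,0,0,0],[0.3,0.3,0,0,0],[0.3,0,0,0,0],[0.3,0,0,0,0]]
  force: 60

```text
clock: 4.33
position: [0.4369, 0.0319, 0.0797]
ee_rot: [0.688, -0.164, -0.687, -0.165]
ft_force: [-0.5, 0.6, -0.0]
grip_width: 0.697
```

```bash
python3 - <<'E'
from h import *
st(); snap('scene','scene2.png')
im=cv2.imread(f'pics/scene2.png'); c=(340,250)
cv2.imwrite(f'pics/c_scene2.png',cv2.resize(im[c[1]-50:c[1]+50,c[0]-50:c[0]+50],None,fx=6,fy=6,interpolation=cv2.INTER_CUBIC))
E
```

```text
t 4.33 p [0.4369 0.0319 0.0797] yaw ty -116.91 tx [ 0.001 -0.    -1.   ] F [-0.5   0.59 -0.05] T [ 0.02 -0.02  0.02] g 0.697 q [ 0.54  0.29 -0.77  2.12  0.28  0.82 -2.44]
```

View pics/c_scene2.png

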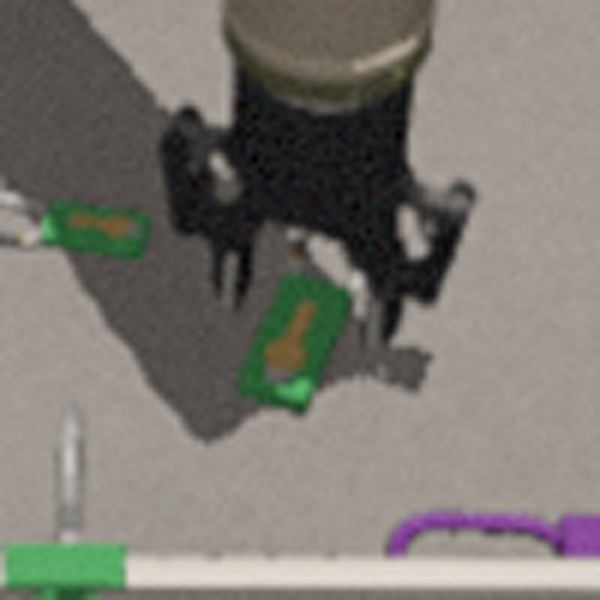

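Request:
arm_command:
  moves:
    - [[0.3,0.16,0,0,0],[0.55,0,0,0,0],[0.7,0,0,0,0],[0.8,0,0,0,0],[0.8,0,0,0,0],[0.8,0,0,0,0],[0.8,0,0,0,0],[0.8,0,0,0,0]]
  force: 60

```text
clock: 5.05
position: [0.4367, 0.0319, 0.0755]
ee_rot: [0.688, -0.165, -0.687, -0.165]
ft_force: [-1.4, -0.5, 6.1]
grip_width: 0.38
```

```bash
python3 - <<'E'
from h import *
st()
E
```

```text
t 5.05 p [0.4367 0.0319 0.0755] yaw ty -116.96 tx [ 0.001 -0.    -1.   ] F [-1.39 -0.54  6.12] T [-0.09  0.33 -0.01] g 0.38 q [ 0.53  0.3  -0.76  2.13  0.29  0.82 -2.45]
```

Request:
arm_command:
  moves:
    - [[0.8,-0.2,0,0,0],[0.8,-0.5,0,0,0],[0.8,-0.7,0,0,0],[0.8,-0.8,0,0,0],[0.8,-0.9,0,0,0],[0.8,-0.9,0,0,0],[0.8,-0.9,0,0,0],[0.8,-0.9,0,0,-2],[0.8,-0.9,0,0,-4],[0.8,-0.7,0,0,-5],[0.8,-0.3,0,0,-6],[0.8,-0.14,0,0,-6.5]]
  force: 120

```text
clock: 6.05
position: [0.4367, 0.0321, 0.2726]
ee_rot: [0.708, -0.02, -0.706, -0.019]
ft_force: [0.2, -0.4, -1.9]
grip_width: 0.355
```

Request:
arm_command:
  moves:
    - [[0.8,0,0,0,-7],[0.8,0,0,0,-7],[0.8,0,0,0,-7],[0.8,0,0,0,-7],[0.8,0,0,0,-7],[0.8,0,0,0,-7],[0.8,0,0,0,-7],[0.8,0,0,0,-7],[0.8,0,0,0,-7],[0.8,0,0,0,-7],[0.8,0,0,0,-7],[0.8,0,0,0,-7]]

```text
clock: 7.05
position: [0.4361, 0.032, 0.271]
ee_rot: [-0.538, -0.459, 0.538, -0.459]
ft_force: [0.3, 0.4, -1.2]
grip_width: 0.356
```

Request:
arm_command:
  moves:
    - [[0.8,0,0,0,-3.1],[0.8,0,0,0,0],[0.8,0,0,0,0],[0.8,0,0,0,0]]

```text
clock: 7.38
position: [0.4363, 0.0319, 0.2709]
ee_rot: [-0.527, -0.471, 0.527, -0.471]
ft_force: [0.8, -0.4, -1.3]
grip_width: 0.355
```

```bash
python3 - <<'E'
from h import *
o,p,M=st()
bar=np.array([.6276,-.0873,.2]); G=bar+.0655*ey-.0225*ex
d=G-p; print('key G in contact pos',G.round(4),'d eye',d@ex,d@ey)
snap('top','top3.png'); snap('scene','scene3.png')
f=proj('scene',[p[0],p[1],.2]);f2=proj('top',[p[0],p[1],.2]); print(f,f2)
for n,c in(('scene',f),('top',f2)):
    im=cv2.imread(f'pics/{n}3.png'); c=c.astype(int)
    cv2.imwrite(f'pics/c_{n}3.png',cv2.resize(im[max(0,c[0]-70):c[0]+70,c[1]-70:c[1]+70],None,fx=4,fy=4,interpolation=cv2.INTER_CUBIC))
for q in ('fob_grip','hook_mouth','hook_loop'):
  for n in('scene','top'): print(q,n,[(np.round(r['pixel'],1),round(r['confidence'],2)) for r in manip.pinpoint(q,n)])
E
```

```text
t 7.38 p [0.4363 0.0319 0.2709] yaw ty -6.48 tx [ 0. -0. -1.] F [ 0.78 -0.44 -1.28] T [ 0.02 -0.02  0.02] g 0.355 q [ 0.64 -0.03 -0.79  1.94 -0.02  1.23 -0.25]
key G in contact pos [ 0.6125 -0.0197  0.2   ] d eye 0.18082574539873214 -0.03184932538413561
[202.86150395 344.00570454] [275.05751745 313.54566692]
fob_grip scene [(array([201.7, 344.6]), 0.91), (array([237.6, 302.8]), 0.77), (array([288.2, 390.7]), 0.68)]
fob_grip top [(array([232.9, 272.2]), 0.76), (array([312.4, 354.2]), 0.7), (array([270.4, 342.6]), 0.55)]
hook_mouth scene [(array([208.1, 315.9]), 0.85), (array([297.1, 363.1]), 0.68), (array([239.8, 286.6]), 0.61)]
hook_mouth top [(array([310.7, 375.4]), 0.66), (array([274. , 342.1]), 0.62)]
hook_loop scene [(array([204.3, 313.2]), 0.98), (array([235.9, 283.1]), 0.79), (array([293.2, 364.2]), 0.78)]
hook_loop top [(array([277.9, 341.4]), 0.66), (array([213.1, 485. ]), 0.58), (array([316.2, 376.8]), 0.5)]
```

View pics/c_scene3.png

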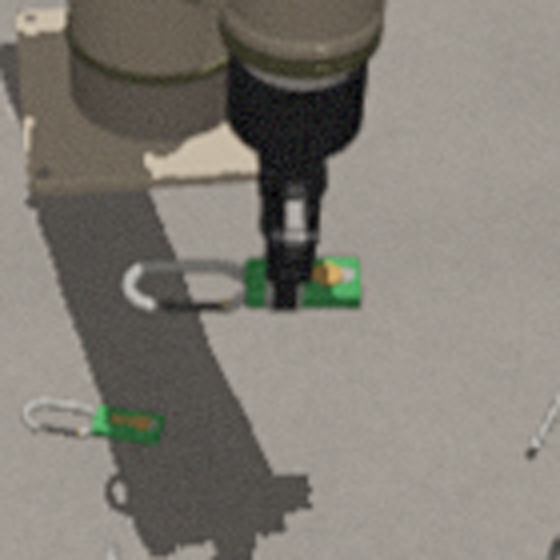

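View pics/c_top3.png

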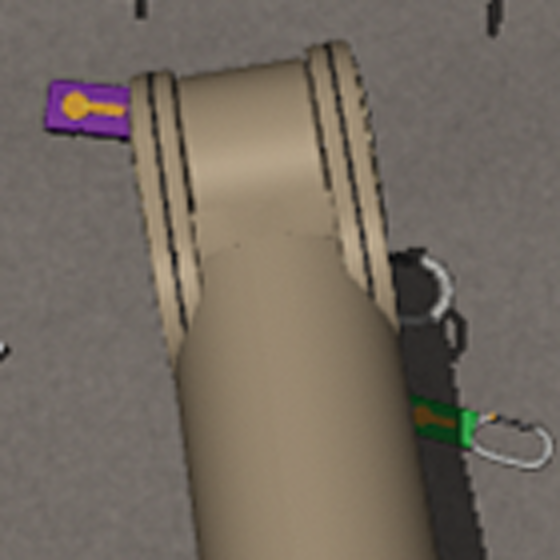

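```bash
python3 - <<'E'
from h import *
o,p,M=pose(); E=np.stack([ex,ey])
for nm,r,c,z in(('crown tip',203.7,304.9,.2),('pad end top far',196,364,.21),('pad end bot near',208.8,364,.196),('hook-paddle top',197,335.3,.21),('mouth',208.1,315.9,.2),('loop',204.3,313.2,.2)):
    w=onz('scene',r,c,z); print(nm,w.round(4),'eye rel grip mm',(1000*E@(w-p)).round(1))
w=onz('top',[0][0]+ (275-70+285/4), 313-70+450/4,.2); print('top crown',(1000*E@(w-p)).round(1))
print('exp crown',[proj(n,np.r_[p[:2],.2]-.09*ey+[0,0,dz]).round(1).tolist() for n in('scene','top') for dz in(0,.01)])
E
```

```text
crown tip [ 0.43   -0.0623  0.2   ] eye rel grip mm [  4.  -94.3]
pad end top far [0.4277 0.0816 0.21  ] eye rel grip mm [-14.2  48.5]
pad end bot near [0.4571 0.0777 0.196 ] eye rel grip mm [15.5 47.8]
hook-paddle top [0.4244 0.0119 0.21  ] eye rel grip mm [ -9.7 -21.2]
mouth [ 0.4474 -0.0375  0.2   ] eye rel grip mm [ 18.6 -67.7]
loop [ 0.4339 -0.0426  0.2   ] eye rel grip mm [  5.8 -74.3]
top crown [  5.2 -95.2]
exp crown [[202.5, 306.7], [199.5, 306.7], [278.3, 353.0], [277.7, 353.2]]
```

Request:
arm_command:
  moves:
    - [[0.8,0,0.4,0.1,0],[0.8,0,0.7,0.14,0],[0.8,0,0.8,0.2,0],[0.8,0,0.8,0.2,0],[0.8,0,0.8,0.2,0],[0.8,0,0.8,0.2,0],[0.8,0,0.8,0.2,0],[0.8,0,0.6,0,0],[0.8,0,0.3,0,0],[0.8,0,0.2,0,0],[0.8,0,0,0,0],[0.8,0,0,0,0]]

```text
clock: 8.78
position: [0.5866, -0.0156, 0.2709]
ee_rot: [-0.527, -0.472, 0.527, -0.472]
ft_force: [0.4, -0.1, -1.7]
grip_width: 0.357
```

```bash
cat >> h.py <<'E'
def crops(k,n='scene',c=(640//2,240),h=60,s=5):
    im=cv2.imread(f'pics/{n}{k}.png'); r,cc=int(c[0]),int(c[1]); cv2.imwrite(f'pics/c_{n}{k}.png',cv2.resize(im[r-h:r+h,cc-h:cc+h],None,fx=s,fy=s,interpolation=cv2.INTER_CUBIC)); print(n,'crop',r-h,cc-h,s)
E
python3 - <<'E'
from h import *
o,p,M=st(); E=np.stack([ex,ey]); print(1000*E@(np.array([.6276,-.0873,.2])-p))
for n in('scene','top'):
    snap(n,n+'4.png'); crops(4,n,proj(n,[.615,-.07,.2]),50,6)
E
```

```text
t 8.78 p [ 0.5866 -0.0156  0.2709] yaw ty -6.32 tx [-0.  0. -1.] F [ 0.36 -0.07 -1.72] T [ 0.04 -0.05 -0.01] g 0.357 q [ 0.54  0.36 -0.73  1.58  0.25  1.3  -0.34]
[ 48.72282393 -66.70460107]
scene crop 214 258 6
top crop 147 305 6
```

View pics/c_scene4.png

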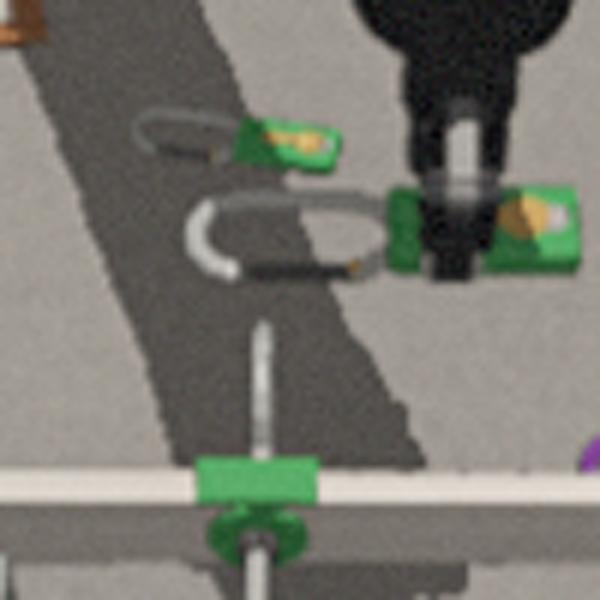

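View pics/c_top4.png

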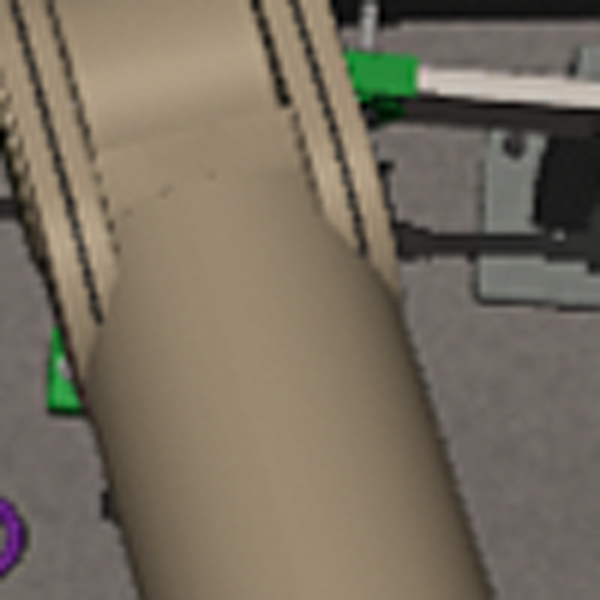

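Request:
arm_command:
  moves:
    - [[0.8,0,0.3,-0.08,0],[0.8,0,0.2,0,0],[0.8,0,0.15,0,0],[0.8,0,0,0,0],[0.8,0,0,0,0]]

```text
clock: 9.3
position: [0.6035, -0.0159, 0.2707]
ee_rot: [0.527, 0.472, -0.527, 0.471]
ft_force: [-0.4, -0.4, -1.1]
grip_width: 0.359
```

```bash
python3 -c "
from h import *
st()"
```

```text
t 9.3 p [ 0.6035 -0.0159  0.2707] yaw ty -6.36 tx [-0.  0. -1.] F [-0.41 -0.43 -1.13] T [ 0.07 -0.03 -0.02] g 0.359 q [ 0.52  0.4  -0.73  1.54  0.27  1.31 -0.35]
```

Request:
arm_command:
  moves:
    - [[0.8,0,0.08,0,0],[0.8,0,0.08,0,0],[0.8,0,0,0,0],[0.8,0,0,0,0]]

```text
clock: 9.63
position: [0.6074, -0.0164, 0.2709]
ee_rot: [-0.527, -0.471, 0.527, -0.471]
ft_force: [0.3, 0.2, -2.2]
grip_width: 0.356
```

```bash
python3 -c "
from h import *
st()"
```

```text
t 9.63 p [ 0.6074 -0.0164  0.2709] yaw ty -6.37 tx [-0. -0. -1.] F [ 0.31  0.18 -2.2 ] T [ 0.08  0.03 -0.  ] g 0.356 q [ 0.51  0.4  -0.72  1.52  0.27  1.32 -0.35]
```

Request:
arm_command:
  moves:
    - [[0.8,0,0.08,0,0],[0.8,0,0.04,0,0],[0.8,0,0,0,0],[0.8,0,0,0,0]]

```text
clock: 9.97
position: [0.6104, -0.0167, 0.2709]
ee_rot: [0.527, 0.471, -0.527, 0.471]
ft_force: [-0.1, 0.1, -0.6]
grip_width: 0.357
```

```bash
python3 -c "
from h import *
st()"
```

```text
t 9.97 p [ 0.6104 -0.0167  0.2709] yaw ty -6.36 tx [-0.  0. -1.] F [-0.07  0.15 -0.58] T [ 0.09  0.02 -0.01] g 0.357 q [ 0.51  0.41 -0.72  1.52  0.28  1.32 -0.35]
```

Request:
arm_command:
  moves:
    - [[0.8,0,0.08,0,0],[0.8,0,0.04,0,0],[0.8,0,0,0,0],[0.8,0,0,0,0]]

```text
clock: 10.3
position: [0.6134, -0.017, 0.2709]
ee_rot: [0.527, 0.471, -0.527, 0.472]
ft_force: [0.7, 0.3, -1.2]
grip_width: 0.361
```

```bash
python3 -c "
from h import *
st()"
```

```text
t 10.3 p [ 0.6134 -0.017   0.2709] yaw ty -6.36 tx [ 0.  0. -1.] F [ 0.71  0.35 -1.17] T [ 0.03 -0.01 -0.01] g 0.361 q [ 0.51  0.42 -0.72  1.51  0.28  1.32 -0.35]
```

Request:
arm_command:
  moves:
    - [[0.8,0,0.08,0,0],[0.8,0,0.04,0,0],[0.8,0,0,0,0],[0.8,0,0,0,0]]

```text
clock: 10.63
position: [0.6162, -0.0172, 0.2708]
ee_rot: [-0.527, -0.472, 0.527, -0.471]
ft_force: [-1.2, 0.4, -0.7]
grip_width: 0.364
```

```bash
python3 -c "
from h import *
st()"
```

```text
t 10.63 p [ 0.6162 -0.0172  0.2708] yaw ty -6.35 tx [-0.  0. -1.] F [-1.22  0.44 -0.74] T [ 0.23  0.44 -0.12] g 0.364 q [ 0.5   0.42 -0.72  1.5   0.28  1.32 -0.35]
```

```bash
python3 - <<'E'
from h import *
snap('scene','scene5.png'); crops(5,'scene',(262,300),30,18)
crops(4,'scene',(262,300),30,18)
E
```

```text
scene crop 232 270 18
scene crop 232 270 18
```

View pics/c_scene5.png

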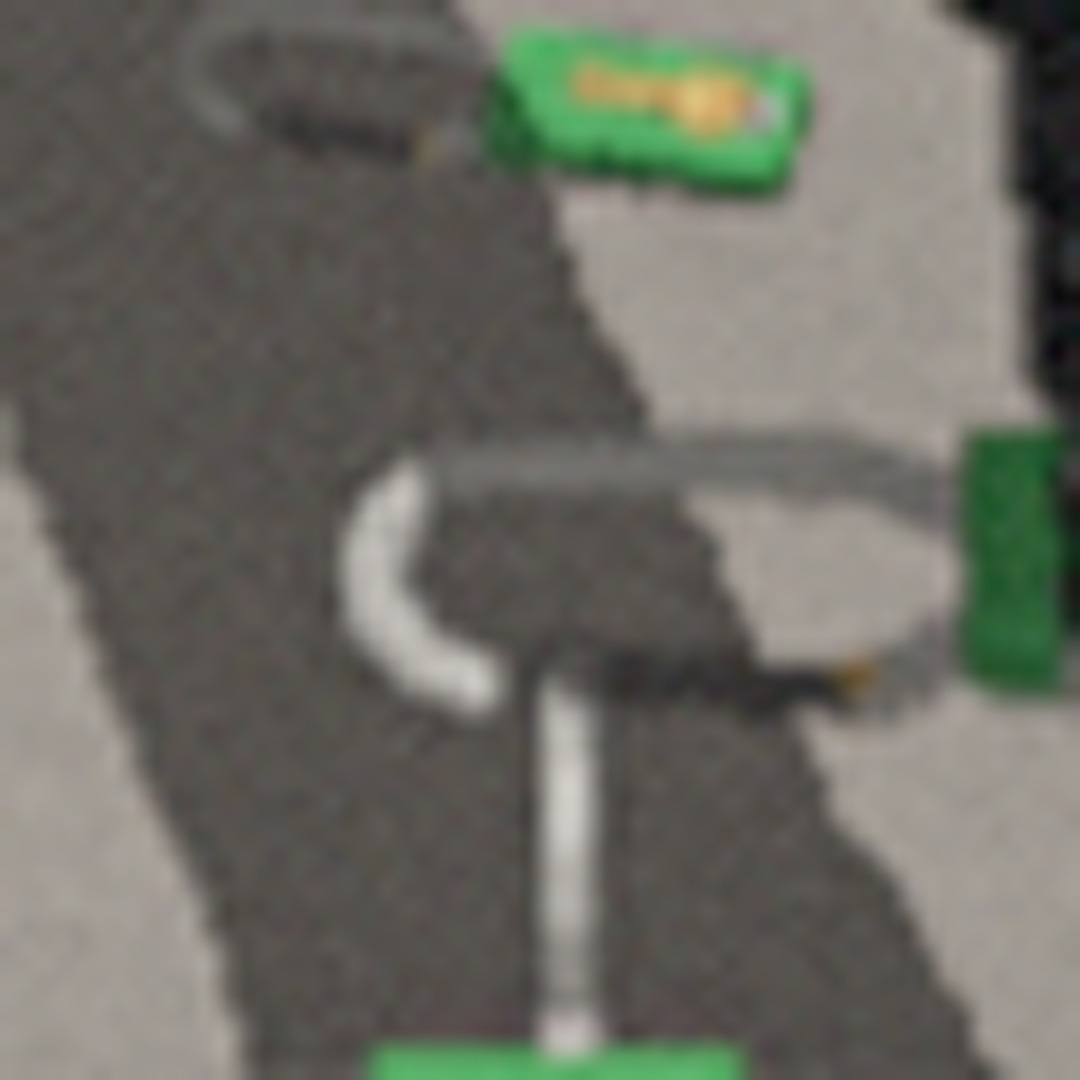

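Request:
arm_command:
  moves:
    - [[0.8,0,0.08,0,0],[0.8,0,0.08,0,0],[0.8,0,0.04,0,0],[0.8,0,0,0,0]]

```text
clock: 11.02
position: [0.6214, -0.0181, 0.2707]
ee_rot: [-0.527, -0.471, 0.527, -0.471]
ft_force: [-3.3, 0.3, -0.9]
grip_width: 0.356
```

```bash
python3 -c "
from h import *
st()"
```

```text
t 11.02 p [ 0.6214 -0.0181  0.2707] yaw ty -6.38 tx [-0. -0. -1.] F [-3.26  0.31 -0.88] T [ 0.11  0.71 -0.19] g 0.356 q [ 0.5   0.43 -0.72  1.49  0.29  1.33 -0.35]
```

Request:
arm_command:
  moves:
    - [[0.8,0,0.08,0,0],[0.8,0,0.08,0,0],[0.8,0,0.04,0,0],[0.8,0,0,0,0]]

```text
clock: 11.35
position: [0.6263, -0.0185, 0.2707]
ee_rot: [-0.527, -0.472, 0.527, -0.471]
ft_force: [-3.4, 0.9, -0.5]
grip_width: 0.359
```

```bash
python3 -c "
from h import *
st(); snap('scene','scene6.png'); crops(6,'scene',(262,300),30,15)"
```

```text
t 11.35 p [ 0.6263 -0.0185  0.2707] yaw ty -6.37 tx [-0.  0. -1.] F [-3.36  0.88 -0.45] T [ 0.04  0.86 -0.26] g 0.359 q [ 0.49  0.45 -0.71  1.47  0.29  1.33 -0.35]
scene crop 232 270 15
```

View pics/c_scene6.png

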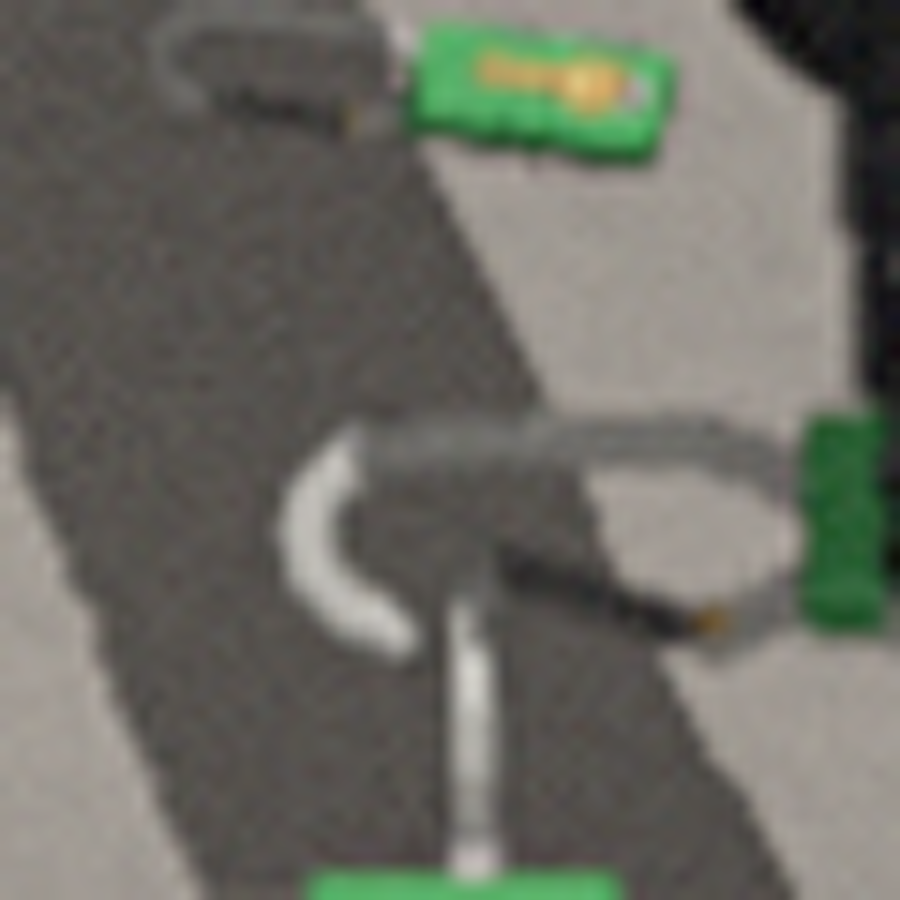

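Request:
arm_command:
  moves:
    - [[0.8,0,0.08,0,0],[0.8,0,0.08,0,0],[0.8,0,0.04,-0.04,0],[0.8,0,0.04,-0.08,0],[0.8,0,0,0,0],[0.8,0,0,0,0]]

```text
clock: 11.9
position: [0.6329, -0.0144, 0.2712]
ee_rot: [0.527, 0.472, -0.526, 0.472]
ft_force: [-0.9, 4.7, -1.9]
grip_width: 0.355
```

```bash
python3 -c "
from h import *
st(); snap('scene','scene7.png'); crops(7,'scene',(262,300),30,15)"
```

```text
t 11.9 p [ 0.6329 -0.0144  0.2712] yaw ty -6.25 tx [ 0.001  0.002 -1.   ] F [-0.95  4.74 -1.9 ] T [ 1.22  0.22 -0.11] g 0.355 q [ 0.48  0.46 -0.71  1.45  0.3   1.34 -0.36]
scene crop 232 270 15
```

View pics/c_scene7.png

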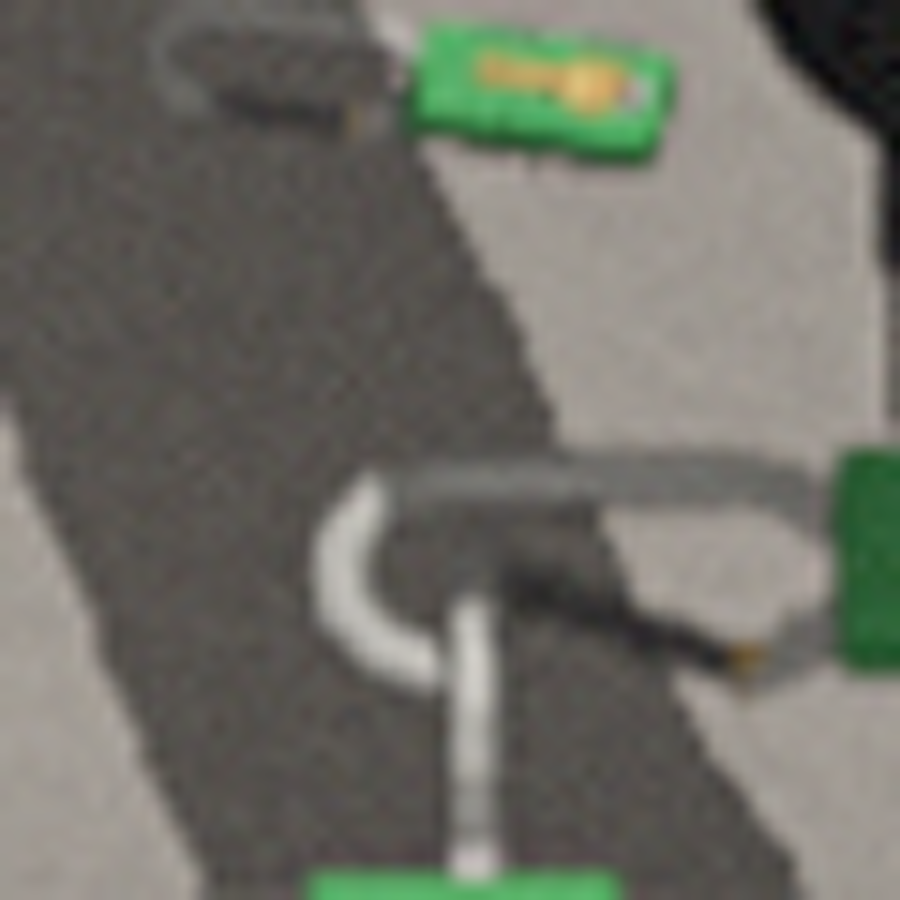

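Request:
arm_command:
  moves:
    - [[0.8,0,0.04,-0.06,0],[0.8,0,0,-0.06,0],[0.8,0,0,0,0],[0.8,0,0,0,0]]

```text
clock: 12.28
position: [0.6342, -0.0137, 0.2711]
ee_rot: [0.527, 0.471, -0.527, 0.472]
ft_force: [-0.5, 0.2, -1.3]
grip_width: 0.357
```

```bash
python3 -c "
from h import *
st(); snap('scene','scene8.png'); crops(8,'scene',(262,300),30,15)"
```

```text
t 12.28 p [ 0.6342 -0.0137  0.2711] yaw ty -6.38 tx [ 0.001 -0.001 -1.   ] F [-0.52  0.22 -1.33] T [ 0.06 -0.02  0.  ] g 0.357 q [ 0.47  0.46 -0.71  1.45  0.3   1.34 -0.36]
scene crop 232 270 15
```

View pics/c_scene8.png

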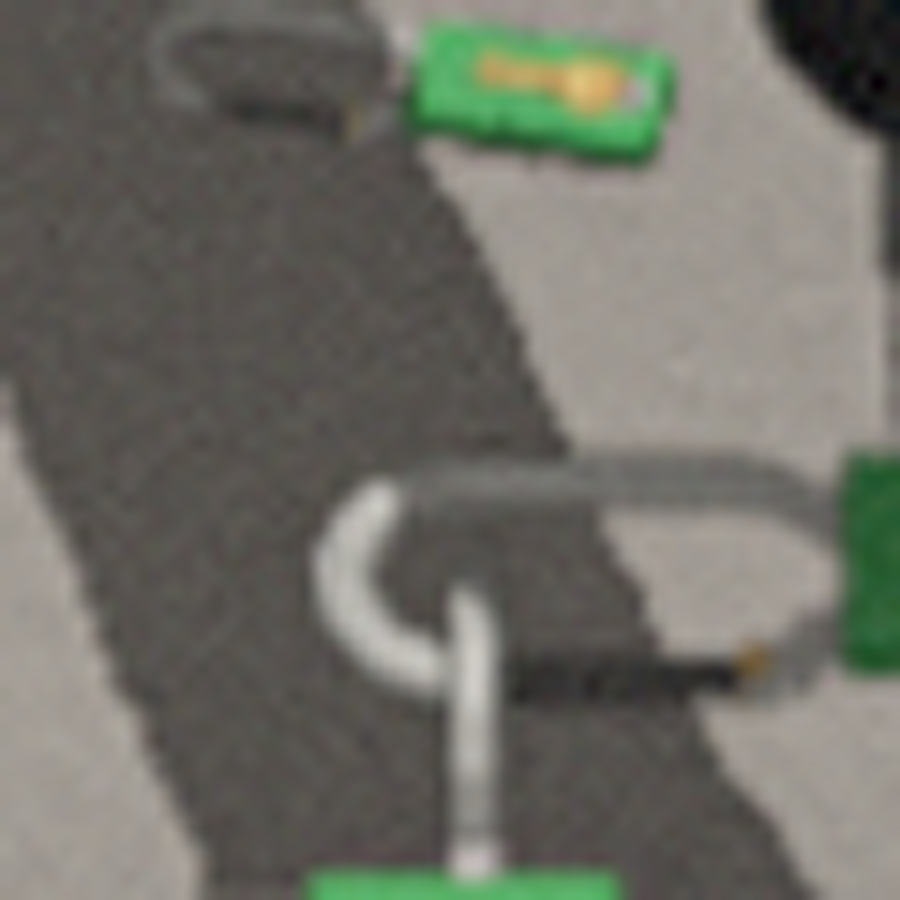

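Request:
arm_command:
  moves:
    - [[0.8,0,0,0.09,0],[0.8,0,-0.04,0.09,0],[0.8,0,-0.08,0,0],[0.8,0,-0.08,0,0],[0.8,0,-0.06,0,0],[0.8,0,0,0,0],[0.8,0,0,0,0]]

```text
clock: 12.92
position: [0.6268, -0.0169, 0.271]
ee_rot: [0.527, 0.471, -0.527, 0.472]
ft_force: [-0.7, 0.1, -1.7]
grip_width: 0.354
```

```bash
python3 -c "
from h import *
st()"
```

```text
t 12.92 p [ 0.6268 -0.0169  0.271 ] yaw ty -6.35 tx [ 0. -0. -1.] F [-0.7   0.09 -1.74] T [ 0.06  0.02 -0.01] g 0.354 q [ 0.49  0.45 -0.71  1.47  0.29  1.33 -0.36]
```

Request:
arm_command:
  moves:
    - [[0.8,0,-0.04,0,0],[0.8,0,-0.03,0,0],[0.8,0,0,0,0]]

```text
clock: 13.17
position: [0.6251, -0.0168, 0.2709]
ee_rot: [-0.527, -0.471, 0.527, -0.472]
ft_force: [0.5, -0.1, -0.6]
grip_width: 0.355
```

```bash
python3 -c "
from h import *
st(); snap('scene','scene9.png'); crops(9,'scene',(262,300),30,15)"
```

```text
t 13.17 p [ 0.6251 -0.0168  0.2709] yaw ty -6.36 tx [-0. -0. -1.] F [ 0.5  -0.13 -0.64] T [ 0.04 -0.02 -0.02] g 0.355 q [ 0.49  0.44 -0.71  1.48  0.29  1.33 -0.36]
scene crop 232 270 15
```

View pics/c_scene9.png

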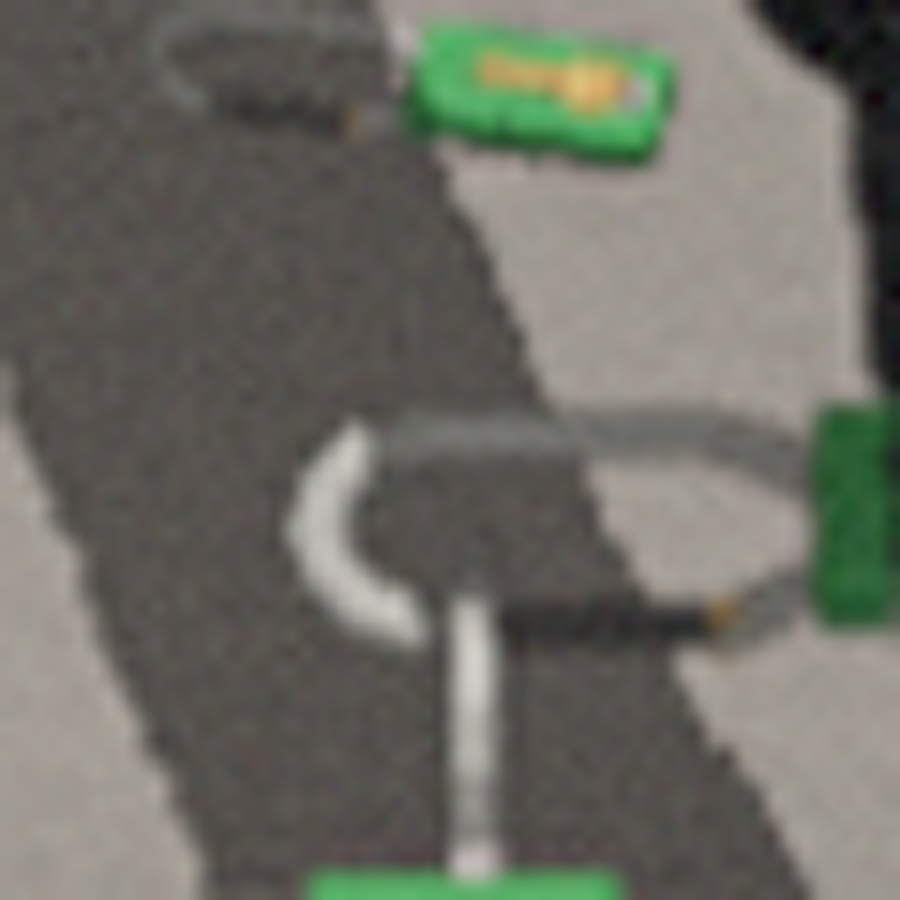

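Request:
arm_command:
  moves:
    - [[0.8,0,-0.02,0,0],[0.8,0,-0.02,0,0],[0.8,0,-0.02,0,0],[0.8,0,0,0,0]]

```text
clock: 13.55
position: [0.624, -0.0167, 0.2711]
ee_rot: [0.527, 0.471, -0.527, 0.472]
ft_force: [3.9, -1.1, -1.5]
grip_width: 0.357
```

```bash
python3 -c "
from h import *
st()"
```

```text
t 13.55 p [ 0.624  -0.0167  0.2711] yaw ty -6.35 tx [ 0.001 -0.    -1.   ] F [ 3.89 -1.05 -1.51] T [-0.08 -0.76  0.26] g 0.357 q [ 0.49  0.44 -0.72  1.48  0.29  1.33 -0.36]
```

Request:
arm_command:
  moves:
    - [[0.8,0,-0.02,0,0],[0.8,0,-0.02,0,0],[0.8,0,0,0,0]]

```text
clock: 13.8
position: [0.6235, -0.0168, 0.2713]
ee_rot: [0.528, 0.471, -0.526, 0.472]
ft_force: [7.1, -1.1, -1.9]
grip_width: 0.359
```

```bash
python3 -c "
from h import *
st()"
```

```text
t 13.8 p [ 0.6235 -0.0168  0.2713] yaw ty -6.36 tx [ 0.003 -0.    -1.   ] F [ 7.13 -1.08 -1.93] T [-0.04 -1.48  0.47] g 0.359 q [ 0.49  0.44 -0.72  1.48  0.29  1.33 -0.36]
```

Request:
arm_command:
  moves:
    - [[0.8,0,-0.02,0,0],[0.8,0,-0.016,0,0],[0.8,0,0,0,0],[0.8,0,0,0,0]]

```text
clock: 14.13
position: [0.623, -0.0168, 0.2715]
ee_rot: [0.528, 0.471, -0.526, 0.472]
ft_force: [9.0, -1.9, -3.5]
grip_width: 0.359
```

```bash
python3 -c "
from h import *
st()"
```

```text
t 14.13 p [ 0.623  -0.0168  0.2715] yaw ty -6.35 tx [ 0.004 -0.    -1.   ] F [ 9.02 -1.87 -3.47] T [-0.2  -2.11  0.68] g 0.359 q [ 0.49  0.44 -0.72  1.48  0.29  1.33 -0.35]
```

Request:
arm_command:
  moves:
    - [[0.8,0,-0.008,0,0],[0.8,0,0,0,0],[0.8,0,0,0,0],[0.8,0,0,0,0],[0.8,0,0,0,0],[0.8,0,0,0,0],[0.8,0,0,0,0],[0.8,0,0,0,0]]

```text
clock: 14.8
position: [0.6229, -0.0168, 0.2715]
ee_rot: [0.528, 0.471, -0.526, 0.473]
ft_force: [9.8, -1.4, -3.3]
grip_width: 0.361
```

```bash
python3 -c "
from h import *
st(); snap('scene','scene10.png'); crops(10,'scene',(262,300),30,15)"
```

```text
t 14.8 p [ 0.6229 -0.0168  0.2715] yaw ty -6.35 tx [ 0.004 -0.    -1.   ] F [ 9.83 -1.44 -3.28] T [-0.15 -2.17  0.72] g 0.361 q [ 0.49  0.43 -0.72  1.48  0.29  1.33 -0.35]
scene crop 232 270 15
```

View pics/c_scene10.png

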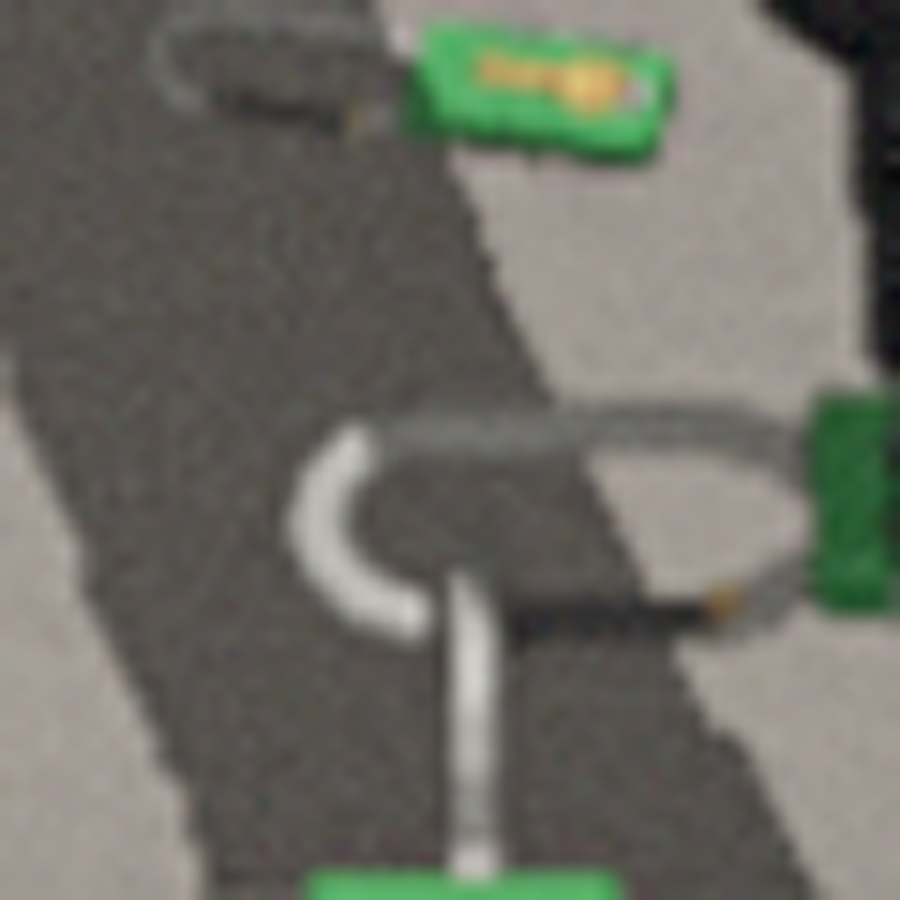

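Request:
arm_command:
  moves:
    - [[0.8,0,0.06,0,0],[0.8,0,0.1,0,0],[0.8,0,0.1,-0.06,0],[0.8,0,0.1,-0.1,0],[0.8,0,0.12,-0.1,0],[0.8,0,0.04,-0.1,0],[0.8,0,0,-0.06,0],[0.8,0,0,0,0],[0.8,0,0,0,0]]

```text
clock: 15.6
position: [0.6356, -0.0072, 0.2709]
ee_rot: [-0.527, -0.472, 0.527, -0.472]
ft_force: [-0.0, -0.7, -0.8]
grip_width: 0.362
```

```bash
python3 -c "
from h import *
st(); snap('scene','scene11.png'); crops(11,'scene',(262,300),30,15)"
```

```text
t 15.6 p [ 0.6356 -0.0072  0.2709] yaw ty -6.34 tx [-0. -0. -1.] F [-0.01 -0.72 -0.77] T [ 0.03 -0.03 -0.02] g 0.362 q [ 0.46  0.47 -0.71  1.45  0.31  1.34 -0.37]
scene crop 232 270 15
```

View pics/c_scene11.png

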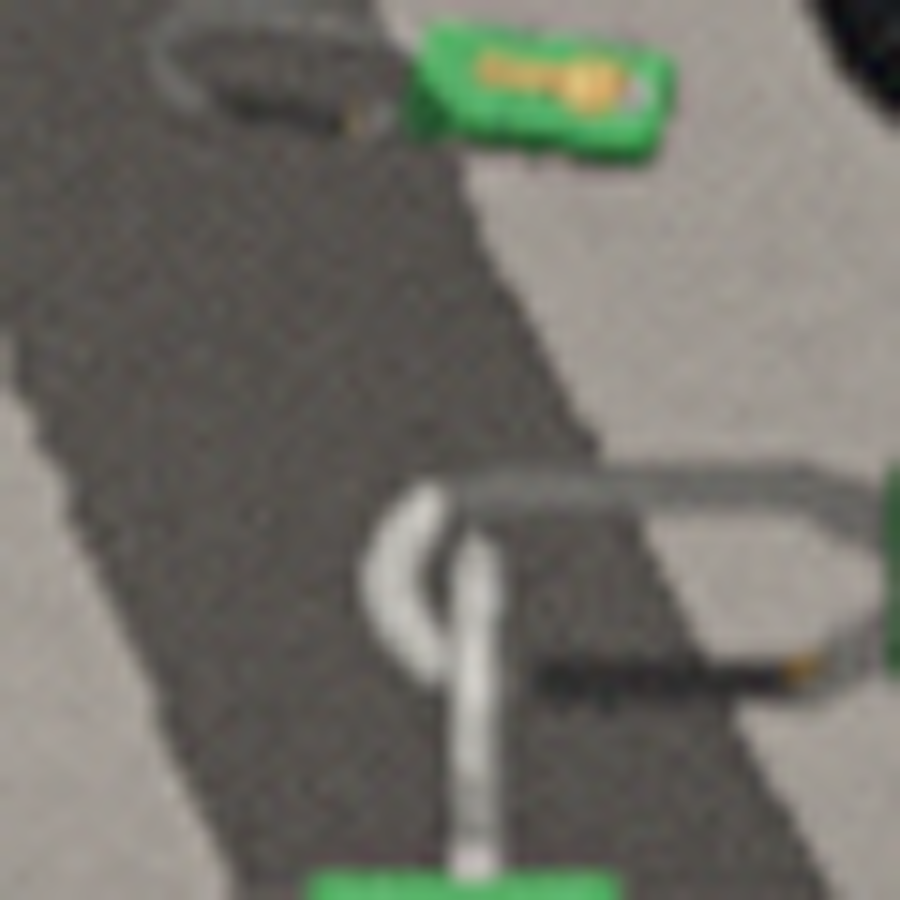

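Request:
arm_command:
  moves:
    - [[0.8,0,-0.272,0.012,-5],[0.8,0,-0.272,0.012,-5],[0.8,0,-0.272,0.012,-5],[0.8,0,0,0,0]]

```text
clock: 15.98
position: [0.6145, -0.0082, 0.271]
ee_rot: [0.46, 0.537, -0.46, 0.537]
ft_force: [0.8, 0.2, -1.2]
grip_width: 0.356
```

```bash
python3 - <<'E'
from h import *
o,p,M=st(); a=np.array([.6356,-.0072,.2709])-.078*ey; b=p+.078*M[:,2]; print('pivot drift mm',1000*(b-a))
E
```

```text
t 15.98 p [ 0.6145 -0.0082  0.271 ] yaw ty 8.86 tx [-0.    -0.001 -1.   ] F [ 0.76  0.2  -1.22] T [ 0.06 -0.01 -0.01] g 0.356 q [ 0.52  0.43 -0.77  1.5   0.31  1.33 -0.12]
pivot drift mm [-0.43648025 -0.51610605  0.19249479]
```

Pivot stays put with this shift. Continue the turn.

Request:
arm_command:
  moves:
    - [[0.8,0,-0.272,0.012,-5],[0.8,0,-0.272,0.012,-5],[0.8,0,-0.272,0.012,-5],[0.8,0,-0.272,0.012,-5],[0.8,0,-0.272,0.012,-5],[0.8,0,-0.272,0.012,-5],[0.8,0,-0.272,0.012,-5],[0.8,0,-0.272,0.012,-5],[0.8,0,0,0,0]]

```text
clock: 16.73
position: [0.5682, -0.0348, 0.271]
ee_rot: [0.25, 0.661, -0.25, 0.662]
ft_force: [-0.6, -1.0, -1.1]
grip_width: 0.361
```

```bash
python3 - <<'E'
from h import *
o,p,M=st(); a=np.array([.6356,-.0072,.2709])-.078*ey; b=p+.078*M[:,2]; print('pivot drift mm',1000*(b-a))
E
```

```text
t 16.73 p [ 0.5682 -0.0348  0.271 ] yaw ty 48.61 tx [-0.    -0.001 -1.   ] F [-0.59 -0.99 -1.1 ] T [ 0.01  0.04 -0.03] g 0.361 q [ 0.72  0.36 -0.91  1.62  0.3   1.3   0.61]
pivot drift mm [-0.26804804 -1.69133061  0.1074793 ]
```

Request:
arm_command:
  moves:
    - [[0.8,0,-0.272,0.012,-5],[0.8,0,-0.272,0.012,-5],[0.8,0,-0.272,0.012,-5],[0.8,0,-0.272,0.012,-5],[0.8,0,-0.272,0.012,-5],[0.8,0,-0.272,0.012,-5],[0.8,0,-0.272,0.012,-5],[0.8,0,0,0,0],[0.8,0,0,0,0]]

```text
clock: 17.48
position: [0.5498, -0.0765, 0.2709]
ee_rot: [0.042, 0.706, -0.042, 0.706]
ft_force: [0.1, 0.7, -0.6]
grip_width: 0.353
```

```bash
python3 - <<'E'
from h import *
o,p,M=st(); a=np.array([.6356,-.0072,.2709])-.078*ey; b=p+.078*M[:,2]; print('pivot drift mm',1000*(b-a))
snap('scene','scene12.png'); crops(12,'scene',(255,300),40,12)
snap('top','top12.png'); crops(12,'top',(195,363),45,12)
E
```

```text
t 17.48 p [ 0.5498 -0.0765  0.2709] yaw ty 83.25 tx [ 0.  0. -1.] F [ 0.06  0.66 -0.6 ] T [-0.    0.08  0.01] g 0.353 q [ 0.89  0.36 -1.01  1.65  0.32  1.3   1.28]
pivot drift mm [ 0.25641957 -0.95017532  0.05236333]
scene crop 215 260 12
top crop 150 318 12
```

View pics/c_scene12.png

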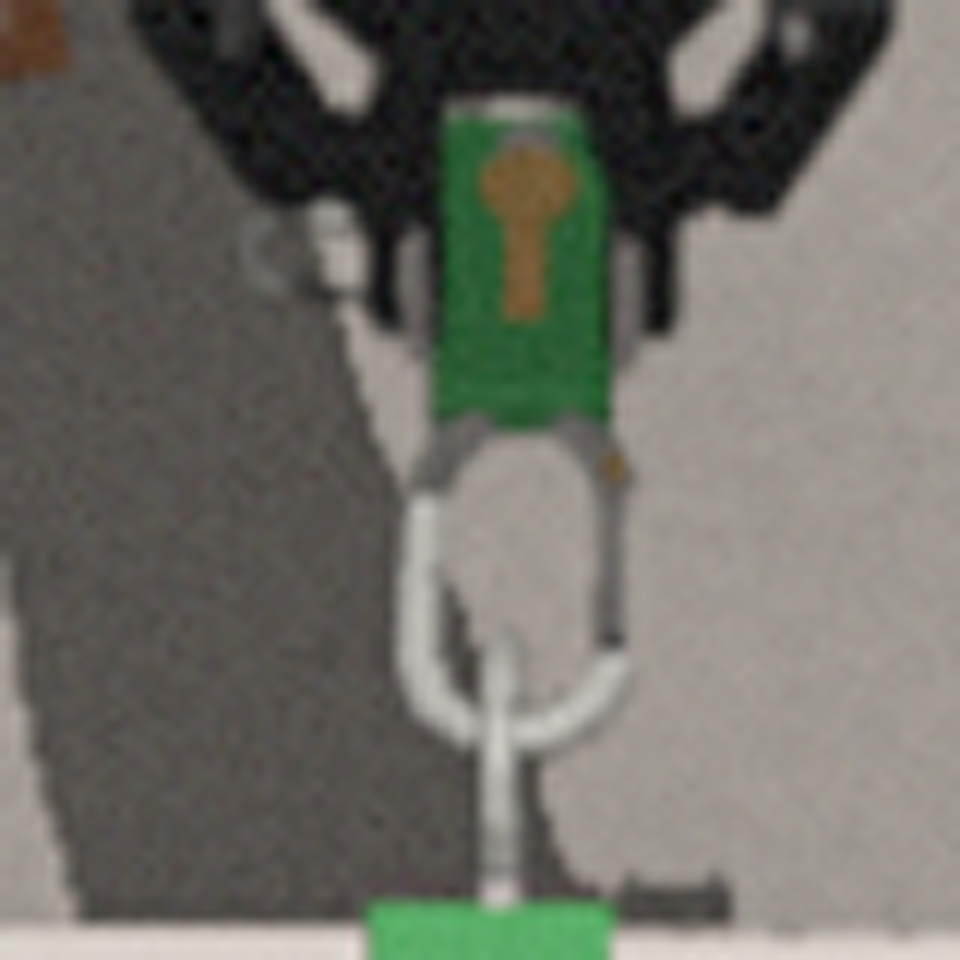

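View pics/c_top12.png

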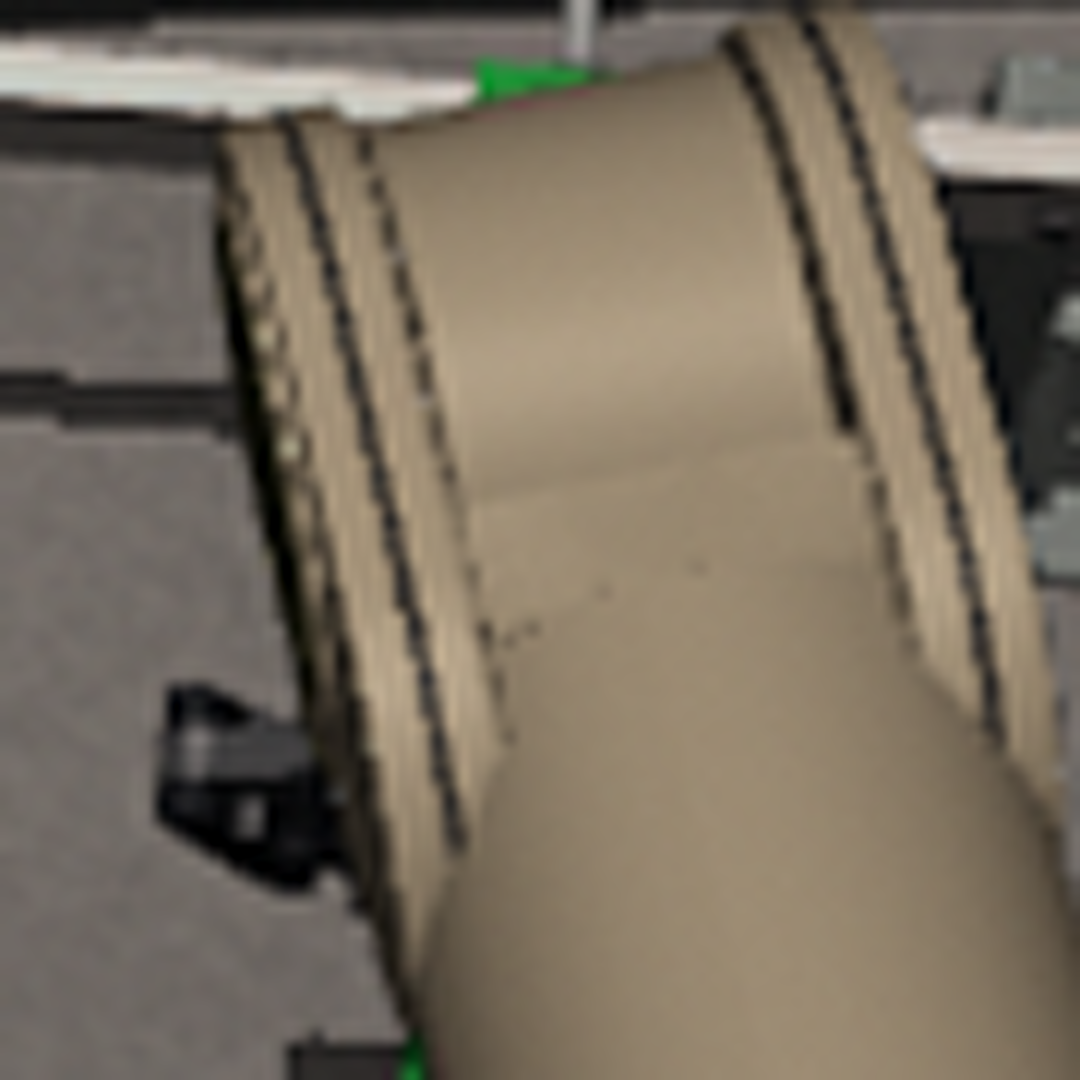

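Request:
arm_command:
  moves:
    - [[0.8,0,-0.08,0.1,0],[0.8,0,0,0.1,0],[0.8,0.1,0,0.1,0],[0.8,0.1,0,0.02,0],[0.8,0.1,0,0,0],[0.8,0.1,0,0,0],[0.8,0.1,0,0,0],[0.8,0.06,0,0,0],[0.8,0,0,0,0],[0.8,0,0,0,0]]

```text
clock: 18.42
position: [0.5572, -0.0792, 0.257]
ee_rot: [0.039, 0.706, -0.039, 0.706]
ft_force: [-1.0, -0.5, -0.3]
grip_width: 0.355
```

```bash
python3 -c "
from h import *
st()"
```

```text
t 18.42 p [ 0.5572 -0.0792  0.257 ] yaw ty 83.64 tx [ 0. -0. -1.] F [-1.   -0.46 -0.27] T [0.02 0.01 0.  ] g 0.355 q [ 0.87  0.39 -1.    1.65  0.34  1.29  1.27]
```

Request:
arm_command:
  moves:
    - [[0.8,0.04,0,0,0],[0.8,0.04,0,0,0],[0.8,0,0,0,0],[0.8,0,0,0,0]]

```text
clock: 18.75
position: [0.5573, -0.0792, 0.2552]
ee_rot: [0.039, 0.706, -0.039, 0.706]
ft_force: [-1.9, 0.4, 3.5]
grip_width: 0.353
```

```bash
python3 -c "
from h import *
st()"
```

```text
t 18.75 p [ 0.5573 -0.0792  0.2552] yaw ty 83.64 tx [ 0. -0. -1.] F [-1.9   0.4   3.49] T [0.07 0.05 0.03] g 0.353 q [ 0.87  0.39 -1.    1.65  0.34  1.28  1.27]
```

Request:
arm_command:
  moves:
    - [[0.8,0.04,0,0,0],[0.8,0.04,0,0,0],[0.8,0,0,0,0],[0.8,0,0,0,0]]

```text
clock: 19.08
position: [0.5574, -0.0792, 0.2532]
ee_rot: [0.039, 0.706, -0.039, 0.706]
ft_force: [-3.4, 0.3, 5.2]
grip_width: 0.355
```

```bash
python3 -c "
from h import *
st()"
```

```text
t 19.08 p [ 0.5574 -0.0792  0.2532] yaw ty 83.64 tx [ 0.001 -0.    -1.   ] F [-3.44  0.28  5.16] T [0.04 0.09 0.03] g 0.355 q [ 0.87  0.4  -1.    1.66  0.35  1.28  1.27]
```

Request:
arm_command:
  moves:
    - [[0.8,-0.08,0,-0.1,0],[0.8,0,0,-0.1,0],[0.8,0,0,-0.08,0],[0.8,0,0,0,0],[0.8,0,0,0,0]]
  force: 20

```text
clock: 19.5
position: [0.5504, -0.0785, 0.2553]
ee_rot: [0.039, 0.706, -0.039, 0.706]
ft_force: [0.6, 0.9, 5.2]
grip_width: 0.358
```

```bash
python3 -c "
from h import *
st()"
```

```text
t 19.5 p [ 0.5504 -0.0785  0.2553] yaw ty 83.63 tx [ 0.001 -0.    -1.   ] F [0.64 0.91 5.18] T [ 0.03 -0.89  0.01] g 0.358 q [ 0.89  0.38 -1.01  1.67  0.33  1.28  1.27]
```

Request:
arm_command:
  moves:
    - [[0.8,0.1,0,0,0],[0.8,0.1,0,0,0],[0.8,0.1,0,0,0],[0.8,0,0,0,0]]

```text
clock: 19.83
position: [0.5515, -0.0792, 0.2482]
ee_rot: [0.039, 0.705, -0.04, 0.707]
ft_force: [5.3, -1.9, 8.9]
grip_width: 0.36
```

```bash
python3 -c "
from h import *
st(); snap('scene','scene13.png'); crops(13,'scene',(255,300),40,12)"
```

```text
t 19.83 p [ 0.5515 -0.0792  0.2482] yaw ty 83.58 tx [ 0.004 -0.001 -1.   ] F [ 5.29 -1.92  8.94] T [-0.69 -1.94 -0.26] g 0.36 q [ 0.89  0.38 -1.    1.68  0.34  1.26  1.27]
scene crop 215 260 12
```

View pics/c_scene13.png

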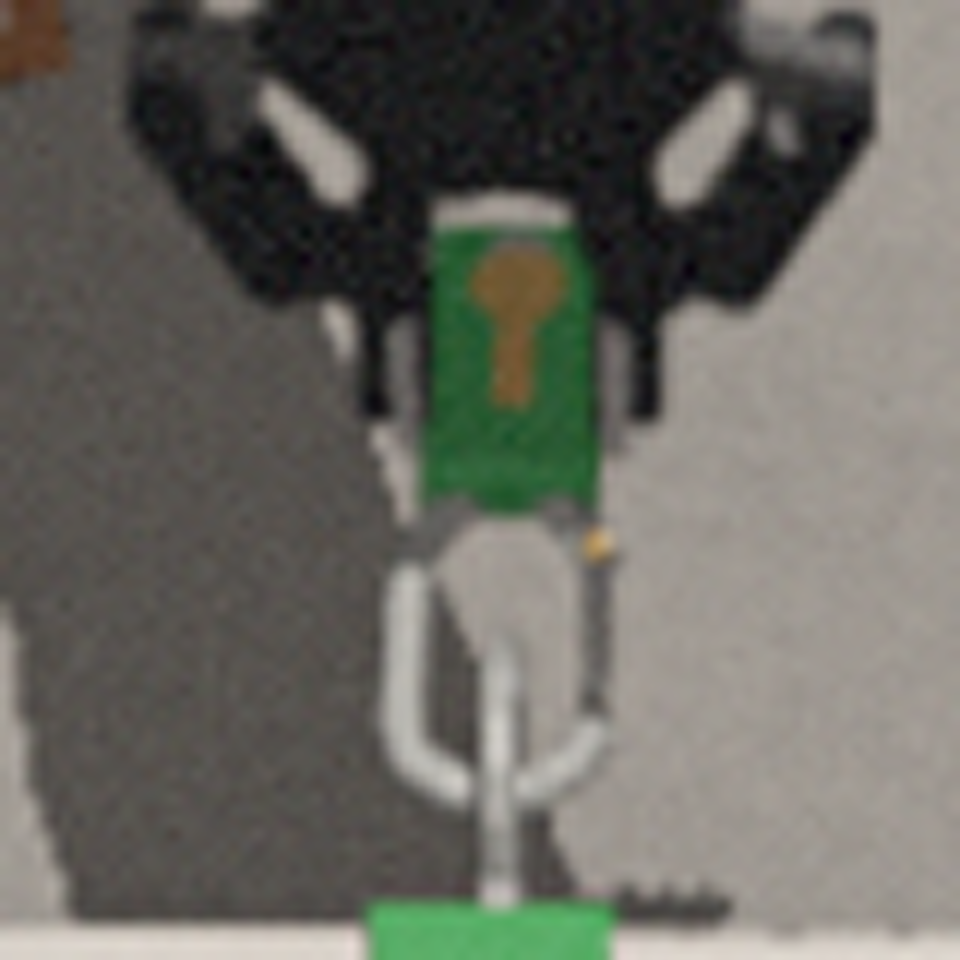

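Request:
arm_command:
  moves:
    - [[0.8,0,0,0.08,0],[0.8,0,0,0.08,0],[0.8,0,0,0,0]]

```text
clock: 20.13
position: [0.5548, -0.079, 0.2481]
ee_rot: [0.039, 0.705, -0.039, 0.707]
ft_force: [2.1, -1.1, 7.2]
grip_width: 0.355
```

```bash
python3 -c "
from h import *
st()"
```

```text
t 20.13 p [ 0.5548 -0.079   0.2481] yaw ty 83.63 tx [ 0.001 -0.    -1.   ] F [ 2.06 -1.06  7.22] T [-0.23 -1.22 -0.06] g 0.355 q [ 0.88  0.39 -1.    1.67  0.35  1.27  1.27]
```

Request:
arm_command:
  moves:
    - [[0.8,0.1,0,0.02,0],[0.8,0.1,0,0.02,0],[0.8,0.1,0,0.02,0],[0.8,0,0,0,0]]

```text
clock: 20.47
position: [0.5563, -0.0798, 0.2402]
ee_rot: [0.039, 0.705, -0.04, 0.707]
ft_force: [1.8, -1.9, 6.9]
grip_width: 0.357
```

```bash
python3 -c "
from h import *
st()"
```

```text
t 20.47 p [ 0.5563 -0.0798  0.2402] yaw ty 83.58 tx [ 0.002 -0.001 -1.   ] F [ 1.81 -1.93  6.93] T [-0.66 -1.08 -0.25] g 0.357 q [ 0.87  0.4  -0.99  1.68  0.36  1.25  1.26]
```

Request:
arm_command:
  moves:
    - [[0.8,0.1,0,0.02,0],[0.8,0.1,0,0.03,0],[0.8,0.1,0,0.03,0],[0.8,0,0,0,0]]

```text
clock: 20.8
position: [0.5581, -0.0796, 0.2326]
ee_rot: [0.039, 0.706, -0.04, 0.706]
ft_force: [1.8, -1.3, 6.4]
grip_width: 0.356
```

```bash
python3 -c "
from h import *
st(); snap('scene','scene14.png'); crops(14,'scene',(255,300),40,12)"
```

```text
t 20.8 p [ 0.5581 -0.0796  0.2326] yaw ty 83.61 tx [ 0.001 -0.001 -1.   ] F [ 1.81 -1.32  6.45] T [-0.53 -0.91 -0.17] g 0.356 q [ 0.86  0.42 -0.99  1.68  0.37  1.24  1.25]
scene crop 215 260 12
```

View pics/c_scene14.png

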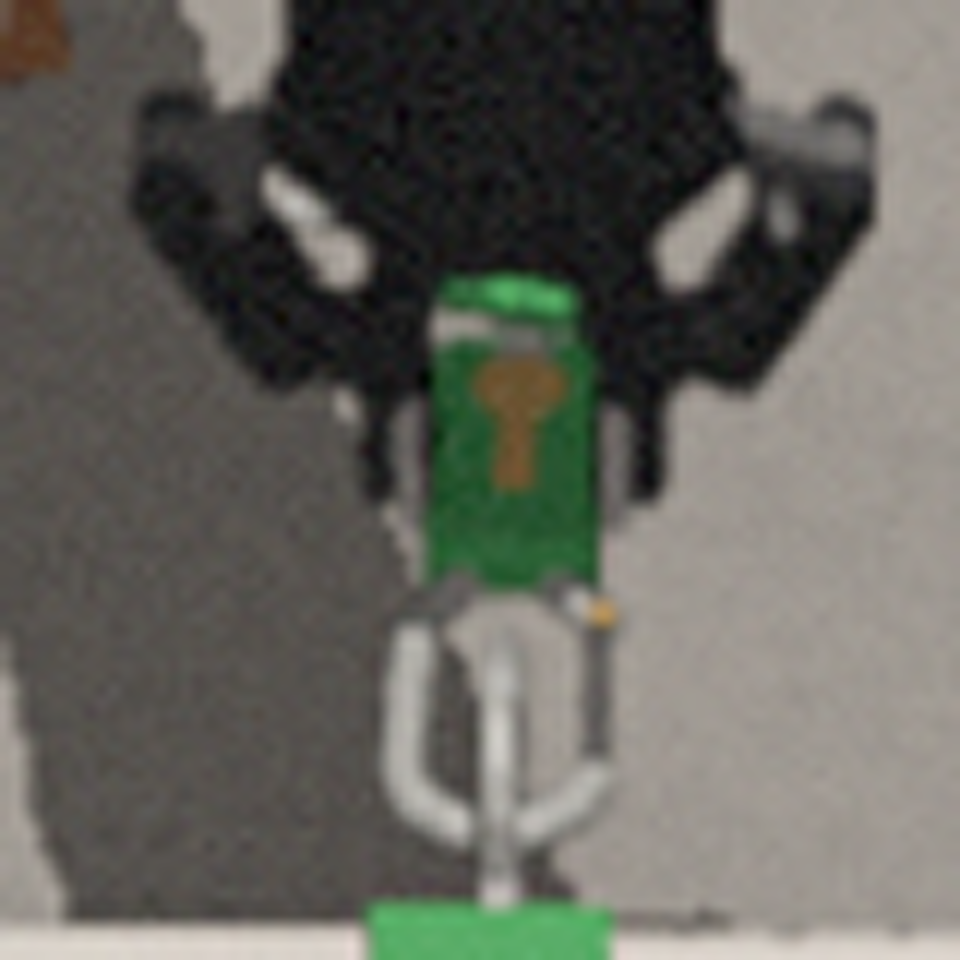

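Request:
arm_command:
  moves:
    - [[0.8,0.1,0,0.04,0],[0.8,0.1,0,0.04,0],[0.8,0.1,0,0.04,0],[0.8,0.1,0,0.04,0],[0.8,0,0,0,0]]

```text
clock: 21.27
position: [0.5616, -0.0795, 0.2223]
ee_rot: [0.039, 0.706, -0.039, 0.706]
ft_force: [-0.8, 2.7, 7.0]
grip_width: 0.356
```

```bash
python3 -c "
from h import *
st()"
```

```text
t 21.27 p [ 0.5616 -0.0795  0.2223] yaw ty 83.66 tx [-0.  0. -1.] F [-0.76  2.71  7.04] T [ 0.38 -0.45  0.18] g 0.356 q [ 0.85  0.44 -0.98  1.68  0.38  1.23  1.24]
```

Request:
arm_command:
  moves:
    - [[0.8,0.1,0,0.06,0],[0.8,0.1,0,0.06,0],[0.8,0.1,0,0.06,0],[0.8,0.1,0,0.06,0],[0.8,0,0,0,0]]

```text
clock: 21.68
position: [0.5674, -0.0797, 0.2122]
ee_rot: [0.039, 0.706, -0.039, 0.706]
ft_force: [-3.5, 1.5, 8.3]
grip_width: 0.354
```

```bash
python3 -c "
from h import *
st(); snap('scene','scene15.png'); crops(15,'scene',(255,300),40,12)"
```

```text
t 21.68 p [ 0.5674 -0.0797  0.2122] yaw ty 83.69 tx [-0.001  0.001 -1.   ] F [-3.51  1.54  8.3 ] T [ 0.34 -0.17  0.12] g 0.354 q [ 0.83  0.46 -0.97  1.68  0.4   1.22  1.23]
scene crop 215 260 12
```

View pics/c_scene15.png

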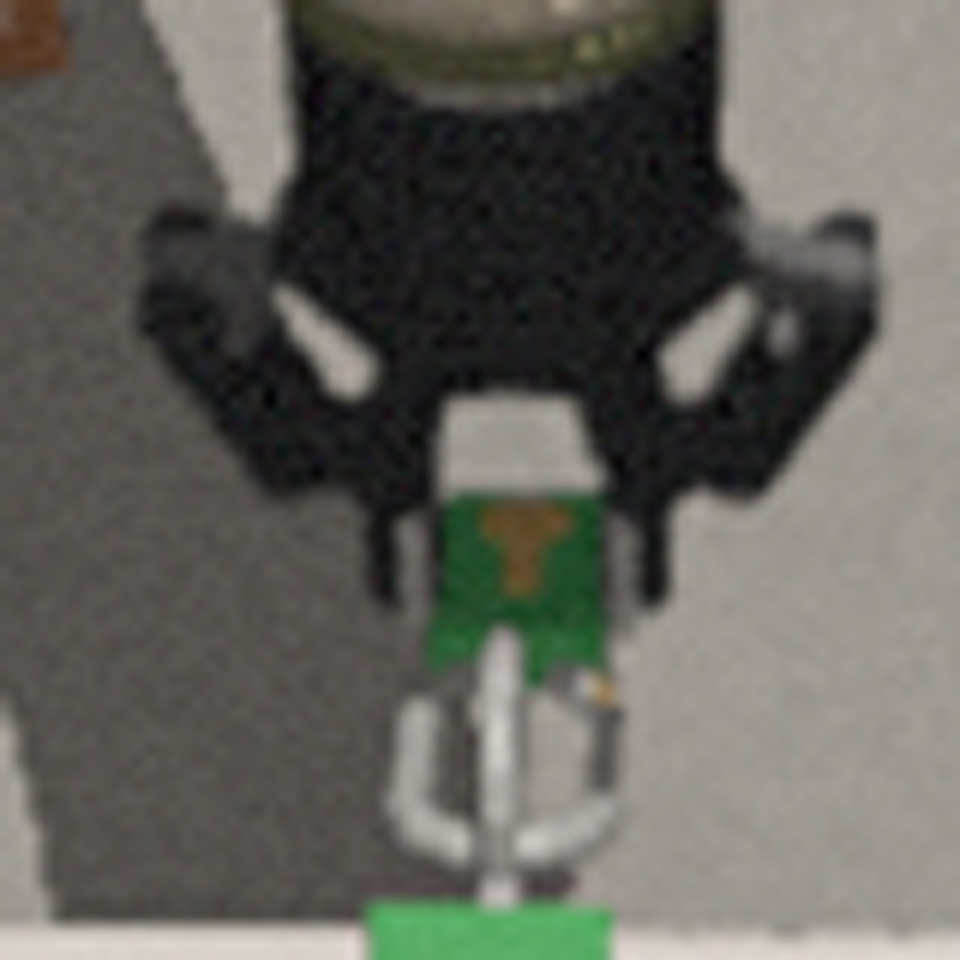

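Request:
arm_command:
  moves:
    - [[0.8,0.1,0,0.07,0],[0.8,0.1,0,0.07,0],[0.8,0.1,0,0.07,0],[0.8,0.1,0,0.08,0],[0.8,0,0,0,0]]

```text
clock: 22.15
position: [0.5741, -0.0814, 0.2017]
ee_rot: [0.039, 0.707, -0.039, 0.705]
ft_force: [-4.8, -0.4, 5.5]
grip_width: 0.356
```

```bash
python3 -c "
from h import *
st()"
```

```text
t 22.15 p [ 0.5741 -0.0814  0.2017] yaw ty 83.63 tx [-0.003 -0.    -1.   ] F [-4.84 -0.37  5.48] T [-0.1   0.22 -0.11] g 0.356 q [ 0.81  0.49 -0.95  1.67  0.42  1.21  1.22]
```

Request:
arm_command:
  moves:
    - [[0.8,0.09,0,0.08,0],[0.8,0.09,0,0.08,0],[0.8,0.09,0,0.09,0],[0.8,0,0,0,0]]

```text
clock: 22.48
position: [0.5802, -0.0819, 0.1948]
ee_rot: [0.039, 0.707, -0.039, 0.705]
ft_force: [-5.7, -0.9, 5.1]
grip_width: 0.356
```

```bash
python3 -c "
from h import *
st(); snap('scene','scene16.png'); crops(16,'scene',(265,300),40,12)"
```

```text
t 22.48 p [ 0.5802 -0.0819  0.1948] yaw ty 83.64 tx [-0.003  0.    -1.   ] F [-5.75 -0.92  5.06] T [-0.05  0.52 -0.02] g 0.356 q [ 0.8   0.5  -0.94  1.66  0.43  1.21  1.22]
scene crop 225 260 12
```

View pics/c_scene16.png

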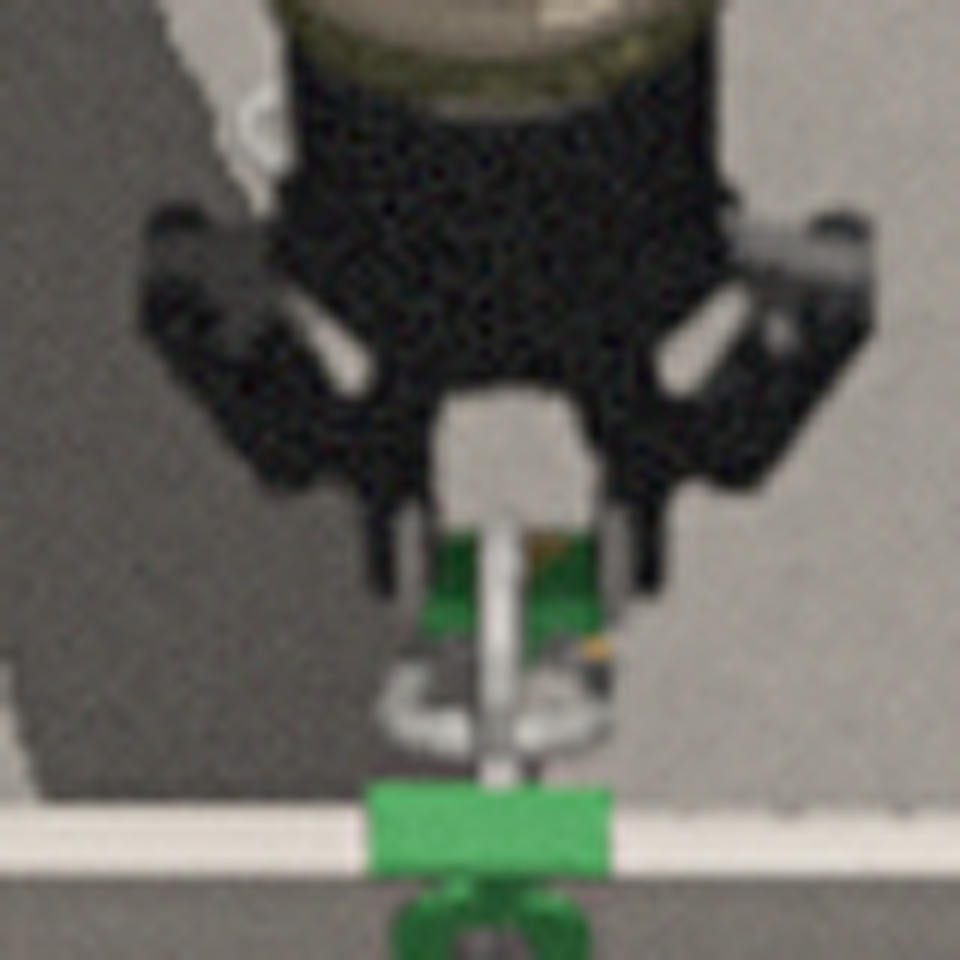

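Request:
arm_command:
  moves:
    - [[0.8,-0.03,0,-0.03,0],[0.8,-0.03,0,-0.03,0],[0.8,0,0,0,0]]

```text
clock: 22.78
position: [0.5787, -0.0818, 0.1968]
ee_rot: [0.039, 0.707, -0.039, 0.705]
ft_force: [-5.0, -0.3, 2.7]
grip_width: 0.351
```

```bash
python3 -c "
from h import *
st()"
```

```text
t 22.78 p [ 0.5787 -0.0818  0.1968] yaw ty 83.64 tx [-0.002 -0.    -1.   ] F [-4.96 -0.31  2.7 ] T [ 0.02  0.58 -0.06] g 0.351 q [ 0.8   0.5  -0.95  1.66  0.43  1.21  1.22]
```

Request:
arm_command:
  moves:
    - [[0.8,-0.02,0,-0.05,0],[0.8,-0.01,0,-0.03,0],[0.8,0,0,0,0]]

```text
clock: 23.03
position: [0.5775, -0.0816, 0.198]
ee_rot: [0.039, 0.706, -0.039, 0.706]
ft_force: [-3.3, 0.1, 1.8]
grip_width: 0.356
```

```bash
python3 -c "
from h import *
st()"
```

```text
t 23.03 p [ 0.5775 -0.0816  0.198 ] yaw ty 83.63 tx [ 0. -0. -1.] F [-3.27  0.14  1.84] T [-0.04  0.16 -0.03] g 0.356 q [ 0.81  0.49 -0.95  1.67  0.43  1.2   1.22]
```

Request:
arm_command:
  moves:
    - [[0.66,0,0,0,0],[0.655,0,0,0,0],[0.65,0,0,0,0],[0.645,0,0,0,0],[0.64,0,0,0,0],[0.64,0,0,0,0]]

```text
clock: 23.53
position: [0.5776, -0.0816, 0.1979]
ee_rot: [0.039, 0.706, -0.039, 0.706]
ft_force: [-2.3, 0.4, 2.3]
grip_width: 0.366
```

```bash
python3 -c "
from h import *
st(); snap('scene','scene17.png'); crops(17,'scene',(265,300),40,12)"
```

```text
t 23.53 p [ 0.5776 -0.0816  0.1979] yaw ty 83.63 tx [-0. -0. -1.] F [-2.31  0.41  2.32] T [-0.1   0.19 -0.04] g 0.366 q [ 0.81  0.49 -0.95  1.67  0.43  1.2   1.22]
scene crop 225 260 12
```

View pics/c_scene17.png

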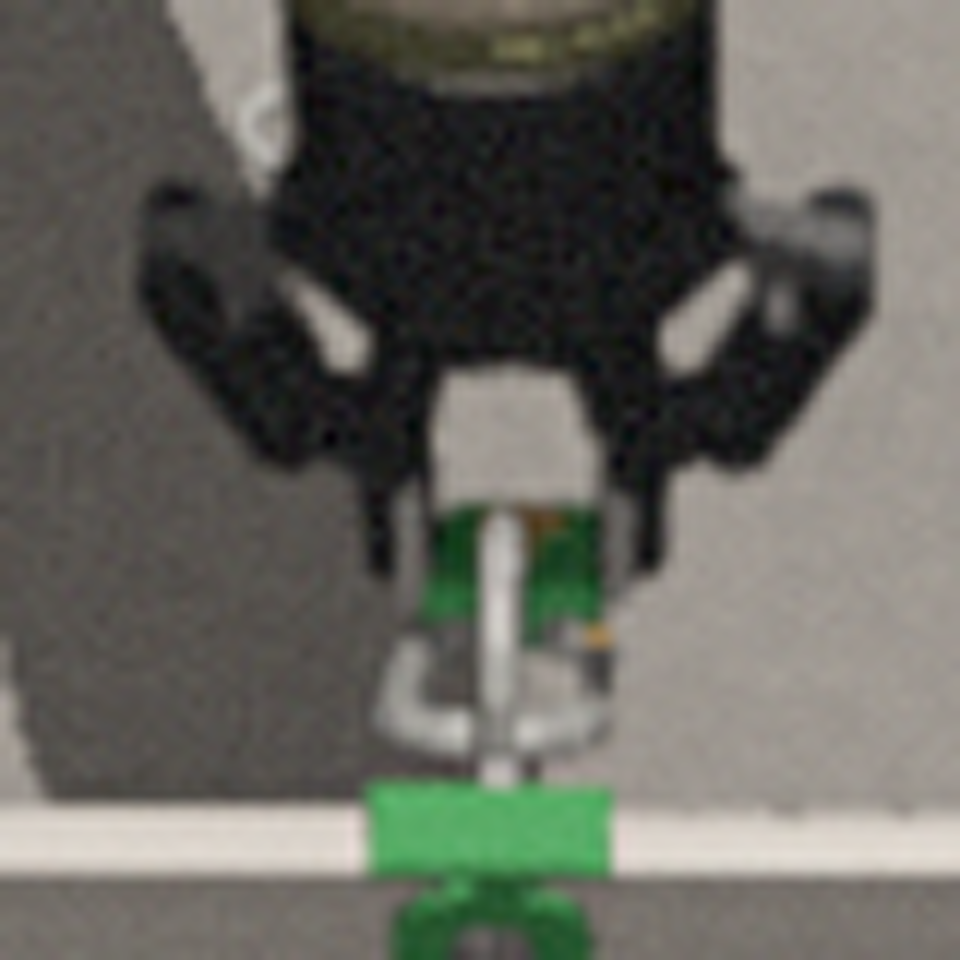

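Request:
arm_command:
  moves:
    - [[0.637,0,0,0,0],[0.634,0,0,0,0],[0.631,0,0,0,0],[0.628,0,0,0,0],[0.625,0,0,0,0],[0.622,0,0,0,0],[0.62,0,0,0,0],[0.62,0,0,0,0]]

```text
clock: 24.25
position: [0.5777, -0.0815, 0.1979]
ee_rot: [0.039, 0.706, -0.039, 0.706]
ft_force: [-2.7, -0.6, 0.7]
grip_width: 0.381
```

```bash
python3 -c "
from h import *
st(); snap('scene','scene18.png'); crops(18,'scene',(265,300),40,12)"
```

```text
t 24.25 p [ 0.5777 -0.0815  0.1979] yaw ty 83.64 tx [ 0. -0. -1.] F [-2.71 -0.64  0.68] T [-0.01  0.23 -0.02] g 0.381 q [ 0.81  0.49 -0.95  1.67  0.43  1.2   1.22]
scene crop 225 260 12
```

View pics/c_scene18.png

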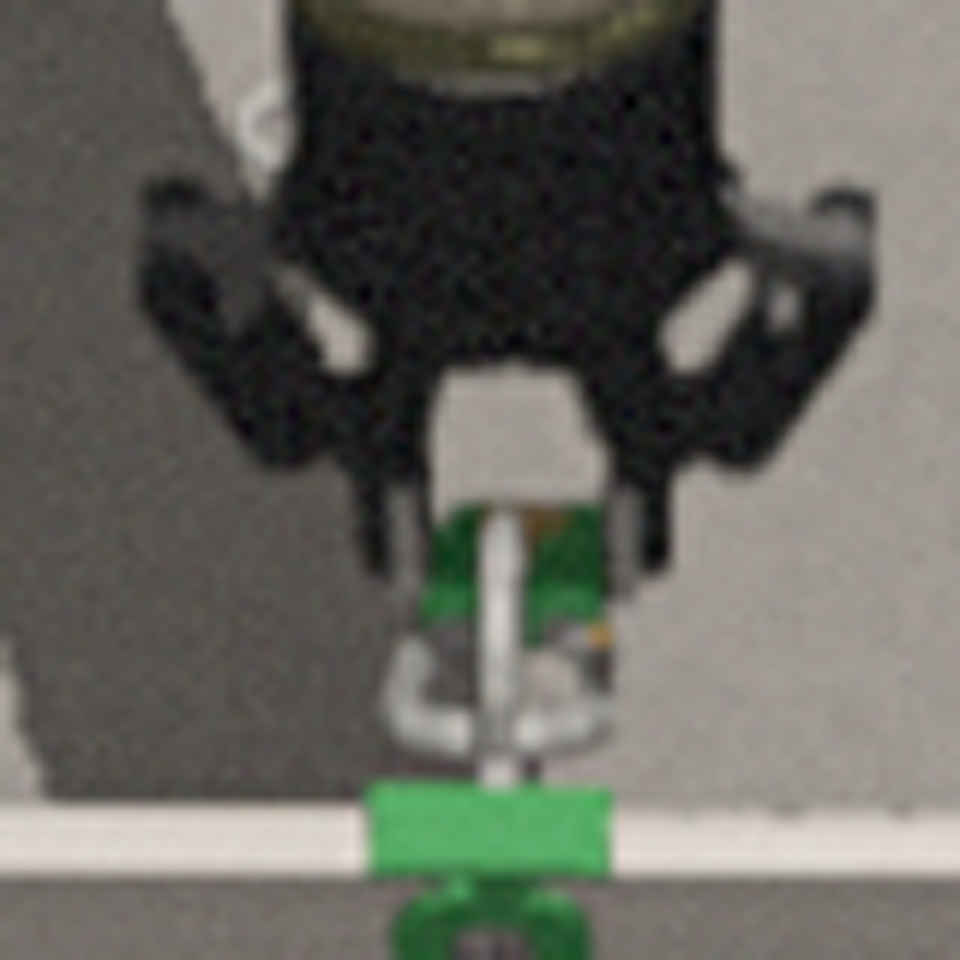

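Request:
arm_command:
  moves:
    - [[0.616,0,0,0,0],[0.612,0,0,0,0],[0.608,0,0,0,0],[0.604,0,0,0,0],[0.6,0,0,0,0],[0.596,0,0,0,0],[0.592,0,0,0,0],[0.592,0,0,0,0]]

```text
clock: 24.97
position: [0.5777, -0.0815, 0.198]
ee_rot: [0.039, 0.706, -0.039, 0.706]
ft_force: [-0.4, 0.8, 0.9]
grip_width: 0.404
```

```bash
python3 -c "
from h import *
st(); snap('scene','scene19.png'); crops(19,'scene',(265,300),40,12)"
```

```text
t 24.97 p [ 0.5777 -0.0815  0.198 ] yaw ty 83.64 tx [ 0.  0. -1.] F [-0.43  0.78  0.87] T [ 0.01 -0.   -0.02] g 0.404 q [ 0.81  0.49 -0.95  1.66  0.43  1.2   1.22]
scene crop 225 260 12
```

View pics/c_scene19.png

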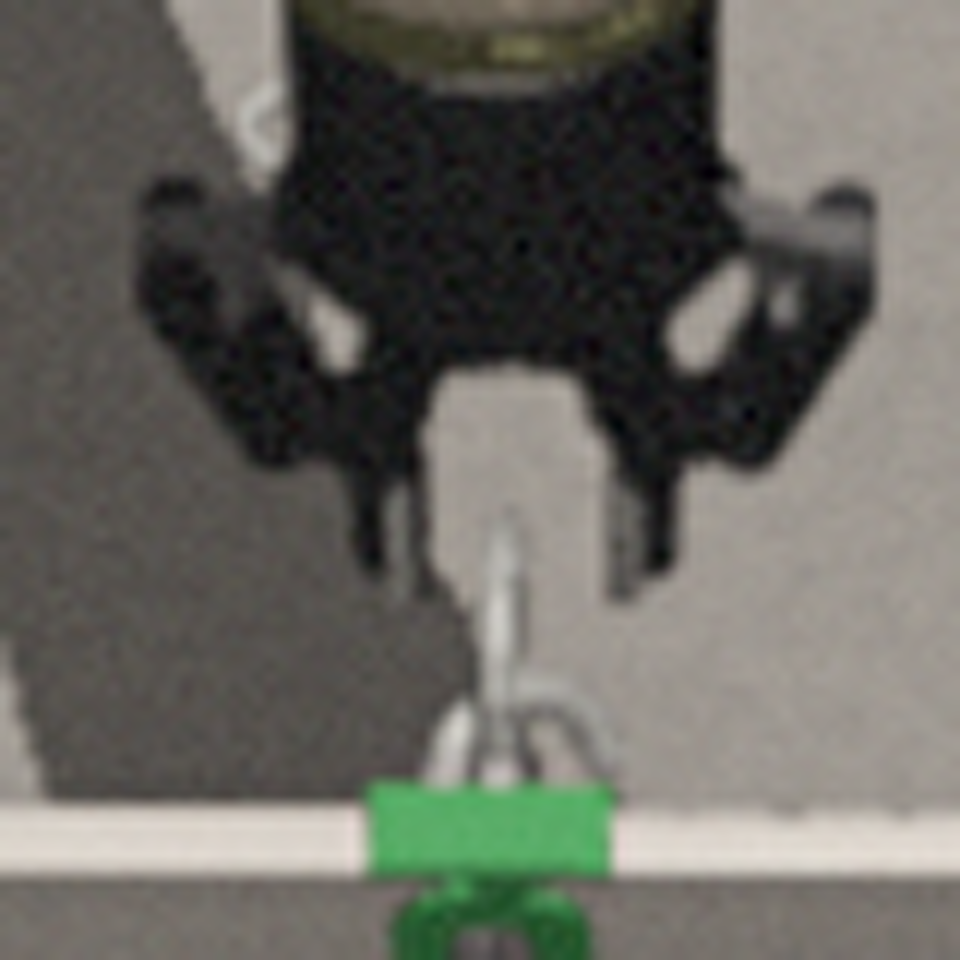

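Request:
arm_command:
  moves:
    - [[0.592,0,0,-0.3,0],[0.592,0,0,-0.6,0],[0.592,0,0,-0.8,0],[0.592,0,0,-0.8,0],[0.592,-0.5,0,-0.8,0],[0.592,-0.5,0,-0.6,0],[0.592,-0.5,0,-0.3,0],[0.592,-0.5,0,0,0],[0.592,0,0,0,0]]

```text
clock: 25.77
position: [0.474, -0.0701, 0.2502]
ee_rot: [0.039, 0.705, -0.04, 0.707]
ft_force: [1.5, -0.4, 0.6]
grip_width: 0.412
```

```bash
python3 - <<'E'
from h import *
st()
a=[snap('scene',f'sw{i}.png') for i in range(6)]
T=np.hstack([cv2.resize(x[240:330,270:340],None,fx=3.7,fy=3.7,interpolation=cv2.INTER_CUBIC) for x in a[::2]]); print(T.shape); cv2.imwrite('pics/sw.png',T[:,:,::-1])
print([np.abs(a[i+1][240:340,260:350].astype(int)-a[i][240:340,260:350]).mean().round(2) for i in range(5)])
E
```

```text
t 25.77 p [ 0.474  -0.0701  0.2502] yaw ty 83.6 tx [ 0.003 -0.003 -1.   ] F [ 1.51 -0.4   0.6 ] T [ 0.02 -0.08 -0.04] g 0.412 q [ 1.08  0.17 -1.09  1.86  0.16  1.2   1.39]
(333, 777, 3)
[np.float64(3.42), np.float64(3.02), np.float64(3.03), np.float64(3.92), np.float64(4.26)]
```

View pics/sw.png

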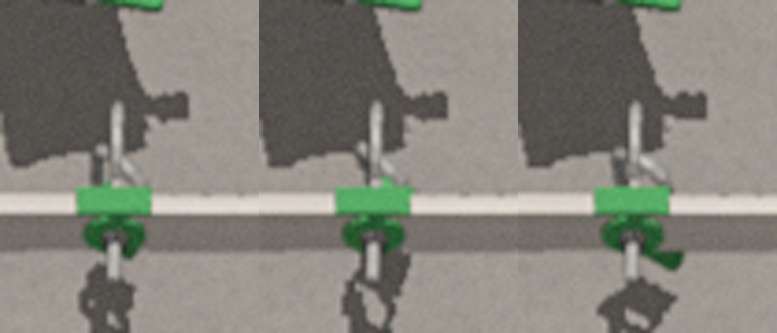

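Request:
arm_command:
  moves:
    - [[0.592,-0.5,0,-0.5,0],[0.592,-0.5,0,-0.5,0],[0.592,0,0,0,0],[0.592,0,0,0,0],[0.592,0,0,0,0],[0.592,0,0,0,0],[0.592,0,0,0,0],[0.592,0,0,0,0],[0.592,0,0,0,0],[0.592,0,0,0,0],[0.592,0,0,0,0],[0.592,0,0,0,0]]

```text
clock: 27.07
position: [0.4484, -0.0671, 0.2729]
ee_rot: [0.039, 0.706, -0.039, 0.706]
ft_force: [-0.1, 0.2, -0.6]
grip_width: 0.406
```

Request:
arm_command:
  moves:
    - [[0.592,0,0,0,0],[0.592,0,0,0,0],[0.592,0,0,0,0],[0.592,0,0,0,0],[0.592,0,0,0,0],[0.592,0,0,0,0],[0.592,0,0,0,0],[0.592,0,0,0,0],[0.592,0,0,0,0],[0.592,0,0,0,0],[0.592,0,0,0,0],[0.592,0,0,0,0]]

```text
clock: 28.07
position: [0.4484, -0.0671, 0.2729]
ee_rot: [0.039, 0.706, -0.039, 0.706]
ft_force: [0.0, -0.8, 0.5]
grip_width: 0.409
```

Request:
arm_command:
  moves:
    - [[0.592,0,0,0,0],[0.592,0,0,0,0],[0.592,0,0,0,0],[0.592,0,0,0,0],[0.592,0,0,0,0],[0.592,0,0,0,0],[0.592,0,0,0,0],[0.592,0,0,0,0],[0.592,0,0,0,0],[0.592,0,0,0,0],[0.592,0,0,0,0],[0.592,0,0,0,0]]

```text
clock: 29.07
position: [0.4484, -0.0671, 0.2729]
ee_rot: [0.039, 0.706, -0.039, 0.706]
ft_force: [0.1, -0.1, -0.2]
grip_width: 0.409
```

```bash
cat > sway.py <<'E'
import sys
from h import *
k=sys.argv[1]; st()
a=[snap('scene',f'sw{k}_{i}.png') for i in range(12)]
T=np.vstack([np.hstack([cv2.resize(x[250:350,275:335],None,fx=2.9,fy=2.9,interpolation=cv2.INTER_CUBIC) for x in a[j:j+8:2]]) for j in (0,4)]); print(T.shape); cv2.imwrite(f'pics/swm{k}.png',T[:,:,::-1])
print([np.abs(a[i+1][240:340,260:350].astype(int)-a[i][240:340,260:350]).mean().round(2) for i in range(11)])
E
python3 sway.py a
```

```text
t 29.07 p [ 0.4484 -0.0671  0.2729] yaw ty 83.64 tx [ 0. -0. -1.] F [ 0.15 -0.11 -0.16] T [-0.04  0.04  0.02] g 0.409 q [ 1.16  0.04 -1.11  1.89  0.04  1.23  1.5 ]
(580, 696, 3)
[np.float64(3.24), np.float64(3.37), np.float64(3.1), np.float64(2.72), np.float64(2.81), np.float64(3.01), np.float64(3.46), np.float64(3.54), np.float64(3.28), np.float64(2.87), np.float64(2.94)]
```

View pics/swma.png

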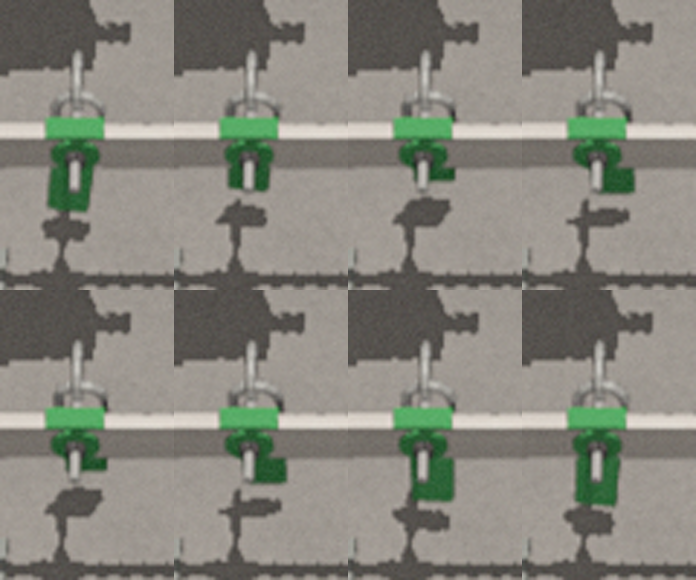

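Request:
arm_command:
  moves:
    - [[0.592,0,0,0,0],[0.592,0,0,0,0],[0.592,0,0,0,0],[0.592,0,0,0,0],[0.592,0,0,0,0],[0.592,0,0,0,0],[0.592,0,0,0,0],[0.592,0,0,0,0],[0.592,0,0,0,0],[0.592,0,0,0,0],[0.592,0,0,0,0],[0.592,0,0,0,0]]

```text
clock: 30.67
position: [0.4484, -0.0671, 0.2729]
ee_rot: [0.039, 0.706, -0.039, 0.706]
ft_force: [-0.8, -0.0, 0.6]
grip_width: 0.407
```

Request:
arm_command:
  moves:
    - [[0.592,0,0,0,0],[0.592,0,0,0,0],[0.592,0,0,0,0],[0.592,0,0,0,0],[0.592,0,0,0,0],[0.592,0,0,0,0],[0.592,0,0,0,0],[0.592,0,0,0,0],[0.592,0,0,0,0],[0.592,0,0,0,0],[0.592,0,0,0,0],[0.592,0,0,0,0]]

```text
clock: 31.67
position: [0.4484, -0.0671, 0.2729]
ee_rot: [0.039, 0.706, -0.039, 0.706]
ft_force: [-0.5, 0.1, -0.3]
grip_width: 0.41
```

Request:
arm_command:
  moves:
    - [[0.592,0,0,0,0],[0.592,0,0,0,0],[0.592,0,0,0,0],[0.592,0,0,0,0],[0.592,0,0,0,0],[0.592,0,0,0,0],[0.592,0,0,0,0],[0.592,0,0,0,0],[0.592,0,0,0,0],[0.592,0,0,0,0],[0.592,0,0,0,0],[0.592,0,0,0,0]]

```text
clock: 32.67
position: [0.4484, -0.0671, 0.2729]
ee_rot: [0.039, 0.706, -0.039, 0.706]
ft_force: [0.1, -0.0, 0.0]
grip_width: 0.406
```

```bash
python3 sway.py b
```

```text
t 32.67 p [ 0.4484 -0.0671  0.2729] yaw ty 83.64 tx [ 0. -0. -1.] F [ 0.05 -0.03  0.02] T [-0.05 -0.    0.02] g 0.406 q [ 1.16  0.04 -1.11  1.89  0.04  1.23  1.5 ]
(580, 696, 3)
[np.float64(2.27), np.float64(2.27), np.float64(2.25), np.float64(2.24), np.float64(2.24), np.float64(2.22), np.float64(2.25), np.float64(2.24), np.float64(2.24), np.float64(2.24), np.float64(2.25)]
```

View pics/swmb.png

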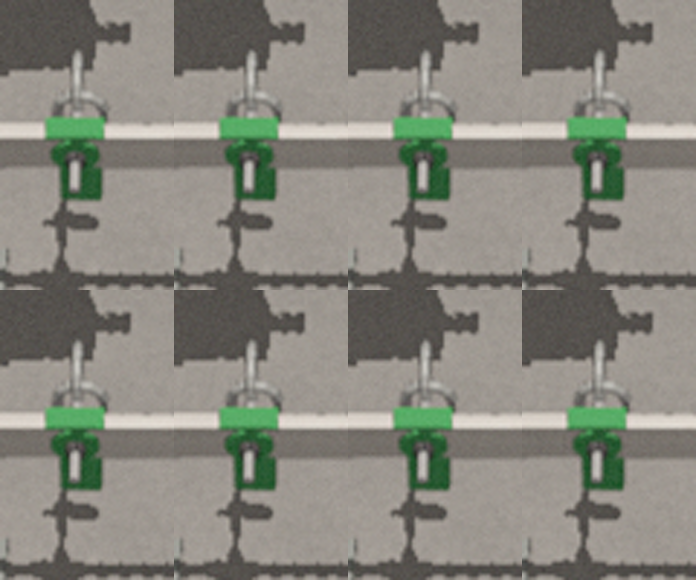

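```bash
python3 - <<'E'
from h import *
a=snap('top','top20.png'); b=snap('scene','scene20.png')
A=a[130:230,315:415]; B=b[240:340,255:355]
cv2.imwrite('pics/fin.png',np.hstack([cv2.resize(x,None,fx=4,fy=4,interpolation=cv2.INTER_CUBIC) for x in(A,B)])[:,:,::-1])
E
```

```text
(no output)
```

View pics/fin.png

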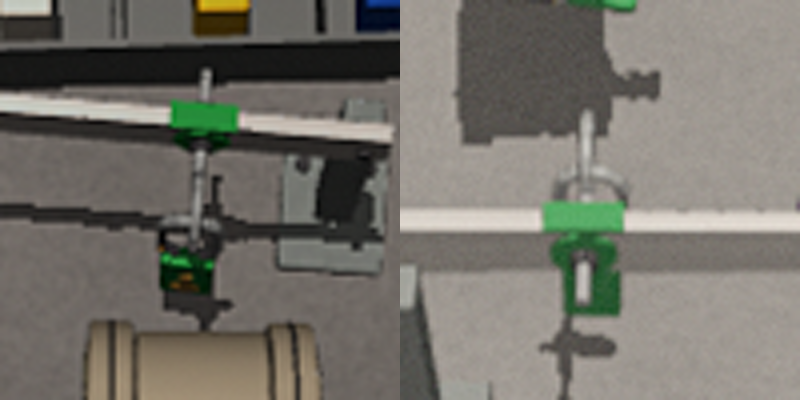

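View pics/scene20.png

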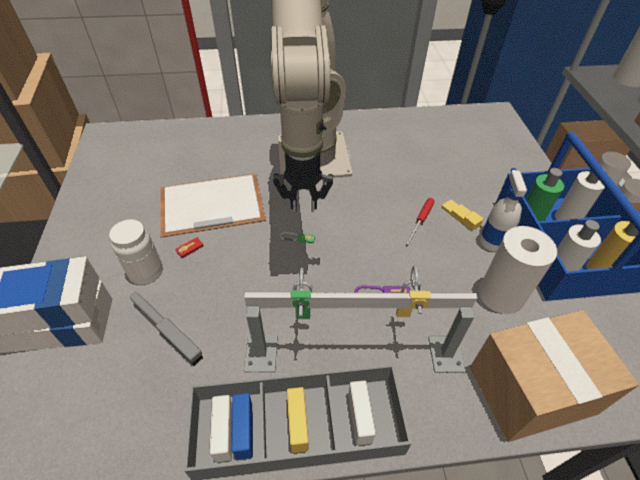

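The key hangs still from the green eye, the robot is clear of it, and nothing else has moved.

```bash
python3 -c "
from workcell import manip
print(manip.hand_in())"
```

```text
the job is handed in; nothing more can be done
None
```

The green restroom key is hanging on the eye bolt with the green disc, with its gate shut. I handed the job in at about 33 s.

**What I did:**
- I gripped the paddle and pressed the gate on the ring until it opened. Drawing the key sideways took the ring past the gate's tip, and the pictures show the gate snapped shut with the ring inside.
- I tugged straight back at about 9–10 N for roughly 0.7 s, and the gate held.
- I then turned the key in line with the bolt, lowered and tilted it on the ring, eased the grip open and backed away.

**Last checks:**
- **Sway:** The key swung widely for a few seconds after I let go. In the 12 pictures taken over 0.6 s before hand-in it showed no movement above image noise.
- **Load on the bolt:** The largest load I worked out from the wrist force sensor was about 12 N, against the 16 N limit. It was read only at the end of each move, so a brief peak in between could have gone unseen.
- **Other things on the counter:** By eye, nothing else appears to have moved in the last scene picture.

**What disagreed or could not be checked:**
- **Ring position:** The ring's front bar was felt about 8 mm nearer the rail than the pictures suggested. I went by feel.
- **Gate after release:** The gate is not clearly visible in the last pictures. Its being shut was last seen while I was lowering the key.

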